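# Load and work the gated shuttle press

### The job

Load the little shuttle press. Lift the red latch bar over its yellow catch, swing the gate wide open and let the bar drop back; then, with the tray still empty, run the carriage all the way out to its stop and fully home again to feel for sticky spots. After that pull it out, set every cream half-round former that lies about flat side down on its tray, run it fully home, close the gate with the bar dropped back behind the catch, and only then press the treadle down to its stop and let it come up, leaving the tape roll and the mixing cup where they stand.

Things in the scene. Friction and masses are not known exactly. Their poses are not given: they have to be found in the camera images.
- press_mid (a point): Shuttle press: blue base, low aluminium bay with clear roof (top 91 mm high). This fixed point is on the bench, at the middle of the bay's mouth (roof's front edge): x into the bay (away from the robot), y left along the mouth, z up. The base reaches 175 mm before it, 135 behind, 125 left, 225 right. The shut gate stands 51 mm before it; the catch post is at the gate's right end.
- gate_hinge (a point): On the gate's vertical hinge axis at bench height; turns with the gate, axes parallel to press_mid's when shut. 51 mm before press_mid and 104 mm left of it. The leaf is 12 mm thick, runs 4 to 196 mm from the hinge along its own -y, 22 to 80 mm above the bench; its front face (own -x) carries the latch bar.
- gate (a joint): Gate angle: 0 shut, grows as the free (right) end swings out toward the robot, 1.9 rad at its stop. It stays where it is left (light friction, about 0.04 N m).
- bar_pivot (a point): Pivot of the red latch bar, on the gate's front: 14 mm before the leaf's middle, 50 mm from the hinge axis along the gate, 66 mm above the bench. The pivot axis is square to the leaf.
- bar_tab (a point): Grip point on the latch bar's upright red tab: 12 mm thick across the gate (pinch here), 26 mm along it, top 152 mm above the bench with the bar down. This point is then 128 mm up, 90 mm from the pivot along the bar toward its nose and 62 mm above it. Own x square to the leaf, own -y along the bar to its nose. The tab both lifts the bar and swings the gate.
- latch_bar (a joint): Bar lift: 0 lying level, to 0.6 rad nose up; it falls back by its weight (90 g). Bar 12 mm high, 8 thick, nose 172 mm from the pivot. With the gate shut the nose lies behind a fixed yellow tooth that bars opening; it clears the tooth above 0.13 rad (0.25 is a good lift). The tooth has no ramp: lift the bar over it when shutting the gate too.
- carriage (a joint): Carriage travel: 0 fully home in the bay, grows as it is pulled out toward the robot (along -x of press_mid), 0.140 m at its outer stop. Friction about 1.2 N. The shut gate keeps it in.
- pull_post (a point): Grip point on the carriage's black upright pull post (14 mm wide in y, 12 mm in x), 72 mm above the bench; the post's top is 85 mm above the bench. Axes parallel to press_mid. It is 28 mm before press_mid when the carriage is home.
- tray_floor (a point): Middle of the tray floor's upper face, 22 mm above the bench, 93 mm behind the pull post (moves with the carriage, axes as press_mid). Floor within the lips 112 (x) by 168 mm (y), lips 6 mm above it. Takes four formers, long sides along y, in two rows of two (31 mm before and behind, 42 mm left and right of the middle). Free from above only with the carriage out.
- treadle (a joint): Treadle angle: 0 up at rest, 0.25 rad down at its stop. Its spring brings it up again; pressing at the pad takes about 4 N at first and 10 N at the stop.
- treadle_pad (a point): Middle of the treadle's rubber pad, on its upper face, at the right of the bay's mouth. The plate is 60 mm wide in y, hinged at its far end; the pad point is 57 mm above the bench at rest and goes down about 20 mm to the stop.
- mix_cup: Bystander: white mixing cup, 63 mm across, 54 mm high, origin at the centre of its underside.
- ptfe_roll: Bystander: white tape roll lying flat, 68 mm across, 19 mm high, origin at the centre of its underside.
- former_1_mid (a point): Cream half-round former, 34 x 72 mm, 37 mm high, standing flat side down; may be absent. Point at its centre, 18.5 mm above its underside; own x across the thin way between its two flat parallel faces (grip it there), own y along its length, z up.
- former_1: The same former 1, origin at the centre of its underside.
- former_2_mid (a point): Cream half-round former (the smallest), 30 x 60 mm, 32 mm high, standing flat side down; may be absent. Point at its centre, 16 mm above its underside; own x across the thin way between its two flat parallel faces (grip it there), own y along its length, z up.
- former_2: The same former 2, origin at the centre of its underside.
- former_3_mid (a point): Cream half-round former, 34 x 72 mm, 37 mm high, standing flat side down; may be absent. Point at its centre, 18.5 mm above its underside; own x across the thin way between its two flat parallel faces (grip it there), own y along its length, z up.
- former_3: The same former 3, origin at the centre of its underside.

How it is judged:
On the way, in this order (a step that is already met when the one before it is completed fails the run):
1. the gate is swung wide open (past 1.35 rad) and the bar has dropped back (value of joint gate above 1.35 rad and value of joint latch_bar below 0.05 rad), for 0.2 s.
2. the carriage is run out to its stop (within 8 mm) with the tray empty (value of joint carriage above 0.132 m and horizontal distance between each of former_1_mid, former_2_mid, former_3_mid and tray_floor above 0.12 m), for 0.1 s.
3. the empty carriage is run fully home again (within 8 mm) (value of joint carriage below 0.008 m and horizontal distance between each of former_1_mid, former_2_mid, former_3_mid and tray_floor above 0.12 m), for 0.1 s.
4. every former present is on the tray, flat side down, and the carriage is fully home (value of joint carriage below 0.008 m and x of former_1_mid in the frame of tray_floor between -0.058 and 0.058 m and y of former_1_mid in the frame of tray_floor between -0.086 and 0.086 m and z of former_1_mid in the frame of tray_floor between 0.01 and 0.024 m and angle between each of former_1_mid, former_2_mid, former_3_mid's own z axis and vertical below 0.12 rad and x of former_2_mid in the frame of tray_floor between -0.058 and 0.058 m and y of former_2_mid in the frame of tray_floor between -0.086 and 0.086 m and z of former_2_mid in the frame of tray_floor between 0.01 and 0.024 m and x of former_3_mid in the frame of tray_floor between -0.058 and 0.058 m and y of former_3_mid in the frame of tray_floor between -0.086 and 0.086 m and z of former_3_mid in the frame of tray_floor between 0.01 and 0.024 m), for 0.2 s.
5. the gate is shut and the bar lies dropped behind its catch (value of joint gate below 0.03 rad and value of joint latch_bar below 0.05 rad and value of joint carriage below 0.008 m), for 0.2 s.
6. the treadle is pressed down to its stop (value of joint treadle above 0.225 rad and value of joint gate below 0.03 rad and value of joint latch_bar below 0.05 rad), for 0.1 s.
At the end, for the whole second after the job is handed in: Every former present lies flat side down within the tray's lips, at rest; carriage home within 8 mm; gate shut (under 0.03 rad) with the latch bar down (under 0.05 rad) behind its catch; treadle up again (under 0.04 rad) (all of step 5 and x of former_1_mid in the frame of tray_floor between -0.058 and 0.058 m and y of former_1_mid in the frame of tray_floor between -0.086 and 0.086 m and z of former_1_mid in the frame of tray_floor between 0.01 and 0.024 m and angle between each of former_1_mid, former_2_mid, former_3_mid's own z axis and vertical below 0.12 rad and x of former_2_mid in the frame of tray_floor between -0.058 and 0.058 m and y of former_2_mid in the frame of tray_floor between -0.086 and 0.086 m and z of former_2_mid in the frame of tray_floor between 0.01 and 0.024 m and x of former_3_mid in the frame of tray_floor between -0.058 and 0.058 m and y of former_3_mid in the frame of tray_floor between -0.086 and 0.086 m and z of former_3_mid in the frame of tray_floor between 0.01 and 0.024 m and value of joint treadle below 0.04 rad and linear speed of each of former_1, former_2, former_3 below 0.02 m/s); the robot touches nothing.
It fails at once if the treadle is pressed while the gate is not shut and latched (value of joint treadle above 0.12 rad and (value of joint gate above 0.06 rad or value of joint latch_bar above 0.1 rad)).
It fails at once if the mixing cup is displaced by more than 30 mm (distance of mix_cup from where it was at the start of the episode above 0.03 m).
It fails at once if the tape roll is displaced by more than 30 mm (distance of ptfe_roll from where it was at the start of the episode above 0.03 m).
Of former_1, former_2, former_3 only 2 to 3 are there at a start; the rules pass over those that are not, and their reading is None.
At some moment in a run one of former_1, former_2, former_3 may be knocked a few centimetres aside while the robot is not near it.
Once in a run the grip may slacken for a moment while it holds something.
It also fails if it takes over 210 s, if anything falls off the work surface, if the arm or the gripper's body presses on something with over 40 N, if the wrist force passes 120 N, or if a joint passes its speed limit or range.

### The arm

A 7-joint arm with a two-finger parallel gripper is mounted at the origin on a cart in front of the work surface, level with it; the furniture and walls round the work are solid. World frame = base frame: x ahead of the robot, y to its left, z up, the work surface at z = 0. Lengths are in m, angles in rad, forces in N, time in s.
With the tool pointing down it reaches from about 0.4 to 0.875 m from the base axis. Payload 19.3 kg.
Tool frame: the origin (TCP) lies where the fingers leave the gripper's body, on its centre line; the fingertips stand bot.tip_reach ahead of it and the grasp point (between the pads) lies 54 mm ahead of it (bot.tip_reach is the distance from the TCP to the fingertips, in m); z points along the fingers, y is the line along which they close (so a half turn about z gives the same grasp; the last joint's range is limited). The gripper opens to 85 mm and grips with 20 to 120 N. Pads are 22 mm wide; open, the fingers measure 114 mm over their backs; the gripper's body (76 mm by 85 mm) begins 54 mm behind the grasp point. The pads swing forward as they close: fully open they stand 13 mm farther back than shut.
Start: joints at [-1.318, 0.521, -0.036, 1.599, 0.021, 1.021, -0.113], TCP at [0.198, 0.593, 0.304] pointing down, gripper open.
Joint ranges: [-2.91, 2.91], [-0.3, 2.13], [-1.5, 1.42], [0.17, 2.43], [-1.26, 4.41], [0.16, 1.93], [-2.52, 2.52]. Speed limits (rad/s): [1.89, 1.89, 2.39, 2.39, 3.01, 3.01, 3.01].

### API

Orientations are given as [roll, pitch, yaw] about the fixed x, y, z axes, in that order (R = Rz(yaw) Ry(pitch) Rx(roll)).
In Python, from workcell import bot gives the robot as it stands. The module is installed in compiled form; this text tells all that it offers.
- The arm moves only by the shell command python3 -m jog 'ROWS' [FORCE]. ROWS is JSON, a list that holds one entry, the list of rows, each a list of 7 numbers: the shift along the tool's x, y, z in mm, then the turn, a rotation vector about the tool's x, y, z in rad, then the opening, from 0 (shut) to 1 (fully open). In form: [[[tx, ty, tz, wx, wy, wz, fingers], ...]]. A call has 1 to 5 rows; each row shifts and turns the commanded pose from where the row before left it, along the tool's axes as they then stand; what a row does not reach is not made up. A row lasts 1/10 s, in which the tool goes at most 50 mm and 8.59 degrees, less where a joint would pass 70% of its speed; a pose out of reach is approached as far as the arm can. A call is refused whole if a number of a shift passes 50 or a number of a turn 0.15, either way. A call with a gripper value outside its range is refused whole. The fingers move at their own pace and stop on an object; FORCE is the grip in N (left out, the last holds). Time passes only in rows, so rows that do not move let the fingers close. It gives the time, the measured TCP pose, the force, the opening and the grip force at its end, in the units of the state.
- bot.observe(): the state, without advancing time (a new reading comes with each control period).
- bot.grab_frame(name): name is "scene" or "top"; returns a dict with "img" (480x640x3 uint8, red, green, blue), "intrinsics" (3x3 intrinsics, pixels), "R" (3x3) and "t" (3): a world point X has camera coordinates R X + t. Camera axes: x right, y down, z forward; pixel columns grow to the right and rows downward; lengths in m; the calibration is good to about 2 mm. A picture is of the moment at which its call begins. There is no depth.
- bot.job_done(): hands the job in; it is judged then, once.
Trained networks look in a picture, given as the dict that the camera call returned (one of the last four; its "shot" number tells which), for a name from the list of things; names that differ only in an ending like _2 or _b are one class to them, and where a whole thing is asked for, a point or a joint stands for the part that bears it (a point fixed in the world has none). Each returns a list of dicts, best first, with "conf" (0 to 1); they miss things now and then, are a little off and sometimes report something else, mostly with a low value. They report only what shows in the picture. A call takes as long as a camera call.
- bot.trace(query, picture): "region" (480x640 bool, what is visible of it).
- bot.spot_point(query, picture): "xyz" ([x, y, z] in m, in world coordinates, good to about 4 mm: a listed point, or the origin of a listed thing).
The state is a dict: "clock": time; "qpos": joint angles; "qd": joint speeds; "joint_efforts": joint torques, N m; "position": TCP position; "tool_rot": TCP orientation; "force": force on the tool from outside, world axes, zero at the start; "moment": the same for the moment, N m; "grip_width": finger opening in m; "finger_force": force on a finger pad.
Only numpy, scipy, OpenCV 4.12 (cv2) and the standard library are available. Lean on these libraries where they do the work, as an engineer would, in place of code of your own. Each camera call takes 0.05 s, during which the arm holds its last target. There are 200 camera calls.

## Working session

There is one attempt and no reset: what is moved stays moved. The work goes in short steps, Python scripts to look and compute and a shell command to move; the robot and the scene stay as the last step left them, time stands still between calls to the robot, and variables do not carry over. Pictures are saved under pics/ and viewed, at most 14 in all, crops included, and the job is handed in when it is done.

```bash
mkdir -p pics
cat > h.py <<'E'
from workcell import bot
import numpy as np, cv2
from scipy.spatial.transform import Rotation as Ro
np.set_printoptions(precision=4,suppress=True)
def spots(names,cams=("scene","top"),show=True):
    for c in cams:
        p=bot.grab_frame(c)
        for n in names:
            try: r=bot.spot_point(n,p)
            except Exception as e: r=[];print(n,e)
            print(c,n,[(round(d["conf"],2),np.round(d["xyz"],4).tolist()) for d in r][:4])
def snap(c,f):
    p=bot.grab_frame(c); cv2.imwrite(f"pics/{f}.png",p["img"][:,:,::-1]); return p
def st():
    s=bot.observe(); print(s["clock"],np.array(s["position"]),np.array(s["tool_rot"]),np.array(s["force"]),s["grip_width"],s["finger_force"]); return s
E
python3 - <<'E'
from h import *
print(bot.tip_reach); s=st()
spots(["press_mid","gate_hinge","bar_pivot","bar_tab","pull_post","tray_floor","treadle_pad","mix_cup","ptfe_roll","former_1_mid","former_2_mid"])
snap("scene","s0");snap("top","t0")
E
```

```text
0.0726
0.0 [0.1982 0.5925 0.3033] [-3.1405  0.0001  2.8188] [ 0.8306 -0.7354  0.4495] 0.08507973016431428 0.0
scene press_mid [(0.75, [0.6291, -0.0044, -0.0008]), (0.53, [0.5851, 0.3893, 0.017])]
scene gate_hinge [(0.8, [0.5635, 0.0937, 0.0001])]
scene bar_pivot [(0.65, [0.5562, 0.0427, 0.0663])]
scene bar_tab [(0.67, [0.5636, -0.0448, 0.1288])]
scene pull_post [(0.91, [0.5907, 0.0004, 0.0681])]
scene tray_floor [(0.87, [0.6892, -0.0003, 0.0187])]
scene treadle_pad [(0.76, [0.5929, -0.1954, 0.0613])]
scene mix_cup [(0.95, [0.7065, 0.3263, -0.0013])]
scene ptfe_roll [(0.55, [0.7098, 0.4088, 0.0016])]
scene former_1_mid [(0.71, [0.4604, 0.3763, 0.015])]
scene former_2_mid [(0.63, [0.5868, 0.3884, 0.0145])]
top press_mid [(0.95, [0.6261, -0.0035, 0.0021])]
top gate_hinge [(0.62, [0.709, 0.3256, -0.0024]), (0.56, [0.5643, 0.0929, -0.0003])]
top bar_pivot [(0.89, [0.5556, 0.0426, 0.0704])]
top bar_tab [(0.78, [0.5602, -0.0443, 0.1258])]
top pull_post [(0.81, [0.594, -0.0058, 0.0714]), (0.45, [0.5963, -0.1923, 0.0596])]
top tray_floor [(0.22, [0.7056, 0.3245, -0.0023])]
top treadle_pad [(0.7, [0.5979, -0.1957, 0.0595])]
top mix_cup [(0.74, [0.7063, 0.3244, -0.0031])]
top ptfe_roll [(0.56, [0.7114, 0.4107, -0.0014])]
top former_1_mid [(0.87, [0.4656, 0.3769, 0.0169])]
top former_2_mid [(0.84, [0.5829, 0.3898, 0.0184]), (0.38, [0.5971, -0.1931, 0.0596])]
```

View pics/s0.png

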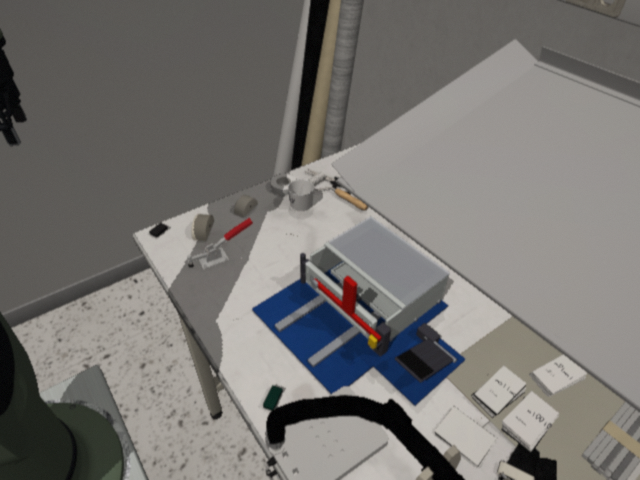

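View pics/t0.png

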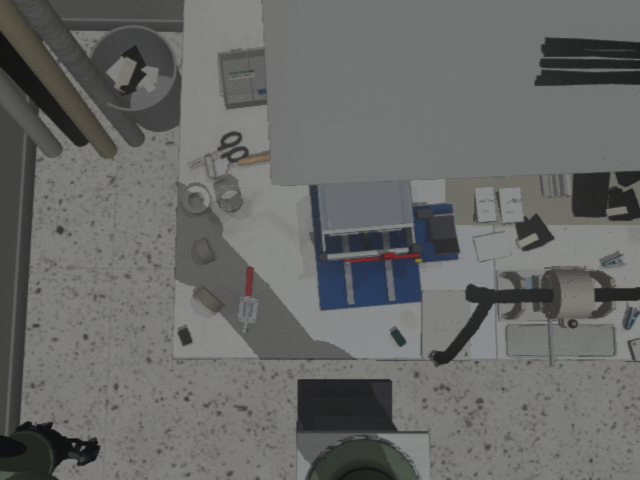

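```bash
cat >> h.py <<'E'
def fit_press():
    L={"press_mid":(0,0),"gate_hinge":(-.051,.104),"bar_pivot":(-.065,.054),"bar_tab":(-.065,-.036),"pull_post":(-.028,0)}
    Z={"press_mid":0,"gate_hinge":0,"bar_pivot":.066,"bar_tab":.128,"pull_post":.072}
    A=[];B=[]
    for k in range(3):
      for c in("scene","top"):
        p=bot.grab_frame(c)
        for n in L:
            for d in bot.spot_point(n,p)[:1]:
                if abs(d["xyz"][2]-Z[n])<.01: A.append(L[n]);B.append(d["xyz"][:2])
    A=np.array(A);B=np.array(B)
    from scipy.optimize import least_squares
    f=lambda v:((A@np.array([[np.cos(v[2]),np.sin(v[2])],[-np.sin(v[2]),np.cos(v[2])]])+v[:2]-B)/.004).ravel()
    r=least_squares(f,[.628,-.004,.05],loss="soft_l1"); print(r.x,len(A),(r.fun.reshape(-1,2)*4).round(1).tolist()); return r.x
def plane(p,uv,z):
    R,t,K=map(np.array,(p["R"],p["t"],p["intrinsics"])); d=(np.c_[uv,np.ones(len(uv))]@np.linalg.inv(K).T)@R; o=-R.T@t
    return o+d*((z-o[2])/d[:,2])[:,None]
def formers(z=.0185):
    p=bot.grab_frame("top")
    for n in("former_1_mid","former_2_mid","former_3_mid"):
        for d in bot.spot_point(n,p): print(n,"spot",round(d["conf"],2),np.round(d["xyz"],4))
        for d in bot.trace(n,p):
            m=d["region"].astype(np.uint8); uv=np.argwhere(m)[:,::-1].astype(float)
            if len(uv)<20: continue
            X=plane(p,uv,z)[:,:2].astype(np.float32)*1000
            r=cv2.minAreaRect(X); e,v=np.linalg.eigh(np.cov(X.T)); print(n,"trace",round(d["conf"],2),len(uv),np.round(X.mean(0)),"rect",r,"long axis deg",np.degrees(np.arctan2(v[1,1],v[0,1])),2*np.sqrt(3*e))
    return p
E
python3 - <<'E'
from h import *
fit_press()
p=formers()
c=cv2.resize(p["img"][180:330,170:270,::-1],None,fx=4,fy=4,interpolation=cv2.INTER_CUBIC)
q=bot.grab_frame("scene"); d=cv2.resize(q["img"][180:280,180:280,::-1],(400,600 and 400),interpolation=cv2.INTER_CUBIC)
o=np.zeros((600,800,3),np.uint8);o[:,:400]=c;o[:400,400:]=d
cv2.imwrite("pics/f.png",np.clip(o*1.6,0,255))
for c,P in(("top",p),("scene",q)):
    print(c,"cam at",-np.array(P["R"]).T@np.array(P["t"]))
E
```

```text
[ 0.6252 -0.004   0.0991] 27 [[-3.6, 0.2], [-2.5, -0.1], [-3.5, 0.9], [2.5, -5.6], [0.4, 0.7], [0.4, 1.9], [-2.4, -2.8], [2.7, 0.5], [3.4, -1.2], [-3.0, -2.0], [1.3, 1.5], [0.2, 2.3], [2.0, 2.0], [-2.1, -1.7], [0.7, 1.2], [-1.1, -0.6], [2.2, -2.1], [2.5, -1.0], [-4.4, 3.1], [1.8, 3.1], [-1.3, 3.4], [5.8, -0.7], [-1.8, -0.1], [-1.3, -0.5], [-0.7, 0.5], [0.8, -2.2], [1.2, -1.4]]
former_1_mid spot 0.81 [0.4662 0.381  0.0195]
former_1_mid trace 0.93 433 [464. 376.] rect ((463.6174621582031, 375.56341552734375), (71.79505157470703, 35.17953872680664), 46.07522964477539) long axis deg 47.60712642688268 [35.1632 69.5804]
former_1_mid trace 0.36 15076 [607. -32.] rect ((610.9354248046875, -56.814117431640625), (312.4923095703125, 355.11102294921875), 4.923334121704102) long axis deg 103.24767819236743 [285.9111 321.4584]
former_2_mid spot 0.88 [0.5819 0.389  0.0149]
former_2_mid trace 0.86 326 [584. 387.] rect ((583.64697265625, 387.21124267578125), (59.918209075927734, 33.41599655151367), 24.438207626342773) long axis deg -153.05949525597467 [32.3146 58.4535]
former_2_mid trace 0.5 343 [570. -42.] rect ((572.1730346679688, -43.02256774902344), (18.531808853149414, 185.01480102539062), 6.992712497711182) long axis deg 96.31070223679879 [ 14.0637 179.2713]
top cam at [0.4556 0.1226 1.4272]
scene cam at [ 0.2001 -0.4594  0.7748][ WARN:0@9.595] global loadsave.cpp:1063 imwrite_ Unsupported depth image for selected encoder is fallbacked to CV_8U.
```

View pics/f.png

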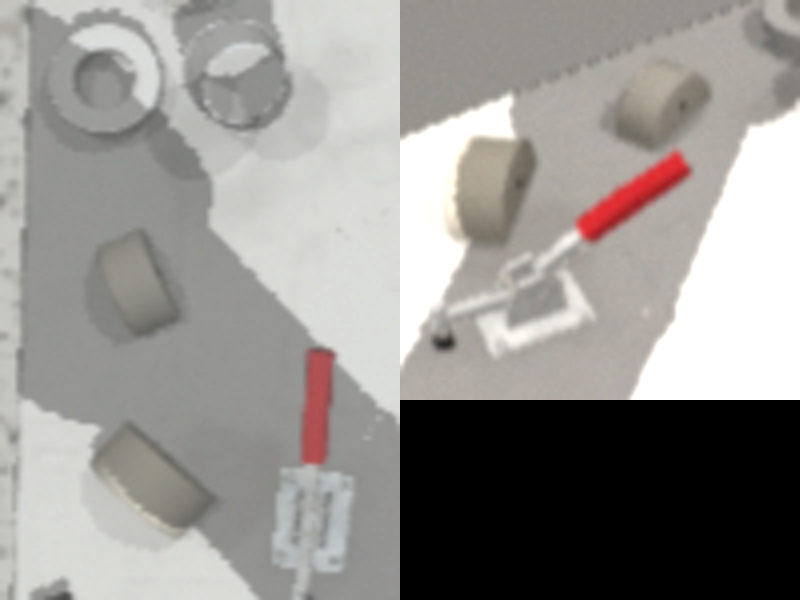

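```bash
cat >> h.py <<'E'
def go(xyz,psi,roll=0):
    """needed tool-frame shift (mm, in present axes) and turn; psi=tool x azimuth deg, tool down, then turned by roll about tool y"""
    s=bot.observe(); R=Ro.from_euler("xyz",s["tool_rot"]); T=Ro.from_euler("xyz",[np.pi,0,np.radians(psi)])*Ro.from_rotvec([0,roll,0])
    d=R.inv().apply(np.array(xyz)-s["position"])*1000; d2=T.inv().apply(np.array(xyz)-s["position"])*1000
    print("at",np.array(s["position"]),"psi",np.degrees(s["tool_rot"][2]).round(1),"| shift now-axes",d.round(1),"| shift in target axes",d2.round(1),"| turn",(R.inv()*T).as_rotvec().round(3))
PM=np.array([.6252,-.004]);TH=.0991
def P(x,y,z): 
    c,s=np.cos(TH),np.sin(TH); return [PM[0]+c*x-s*y,PM[1]+s*x+c*y,z]
E
python3 - <<'E'
from h import *
a=bot.grab_frame("top");b=bot.grab_frame("scene")
M=[np.array(p["intrinsics"])@np.c_[p["R"],p["t"]] for p in(a,b)]
for u,v in(((440,357),(275,440)),((472,292),(395,408)),((272,183),(336,165))):
    X=cv2.triangulatePoints(M[0],M[1],np.array(u,float),np.array(v,float)).ravel();X=X[:3]/X[3]; print(X,[ (m@np.r_[X,1])[:2]/(m@np.r_[X,1])[2] for m in M])
go(P(-.065,-.036,.26),np.degrees(TH)+90)
E
```

```text
[ 0.3331 -0.1743  0.0623] [array([439.4842, 358.1647]), array([277.8494, 439.5945])]
[ 0.489  -0.2457  0.0991] [array([472.9782, 290.6093]), array([391.2425, 408.4516])]
[0.719  0.2113 0.1799] [array([272.3673, 182.4217]), array([334.9854, 165.1294])]
at [0.1983 0.5927 0.3039] psi 161.5 | shift now-axes [-549.6 -489.9   43.9] | shift in target axes [-672.   300.8   43.9] | turn [-0.    -0.     1.149]
```

```bash
R='[0,0,0,0,0,0.15,1]'; 
python3 -m jog '[[[0,0,0,0,0,0.15,1],[0,0,0,0,0,0.15,1],[0,0,0,0,0,0.15,1],[0,0,0,0,0,0.15,1],[0,0,0,0,0,0.15,1]]]'
python3 -m jog '[[[0,0,0,0,0,0.15,1],[0,0,0,0,0,0.15,1],[0,0,0,0,0,0.1,1],[-40,18,0,0,0,0,1],[-40,18,0,0,0,0,1]]]'
python3 -m jog '[[[-42,19,0,0,0,0,1],[-42,19,0,0,0,0,1],[-42,19,0,0,0,0,1],[-42,19,0,0,0,0,1],[-42,19,0,0,0,0,1]]]'
python3 -m jog '[[[-42,19,0,0,0,0,1],[-42,19,0,0,0,0,1],[-42,19,0,0,0,0,1],[-42,19,0,0,0,0,1],[-42,19,0,0,0,0,1]]]'
python3 -c "
from h import *
go(P(-.065,-.036,.26),np.degrees(TH)+90)"
```

```text
clock: 4.1
position: [0.1983, 0.5927, 0.3039]
tool_rot: [3.142, -0.0, 2.063]
force: [-0.1, 0.3, 0.2]
grip_width: 0.0855
finger_force: 0.0
clock: 4.6
position: [0.2417, 0.516, 0.3035]
tool_rot: [3.142, 0.0, 1.671]
force: [1.9, -0.0, 0.0]
grip_width: 0.0855
finger_force: 0.0
clock: 5.1
position: [0.3576, 0.3152, 0.3041]
tool_rot: [3.141, -0.0, 1.669]
force: [1.3, 0.2, 0.4]
grip_width: 0.0858
finger_force: 0.0
clock: 5.6
position: [0.4728, 0.1155, 0.3042]
tool_rot: [3.141, -0.0, 1.669]
force: [0.6, 1.6, 0.2]
grip_width: 0.0856
finger_force: 0.0
at [0.4728 0.1155 0.3042] psi 95.6 | shift now-axes [-170.    75.    44.2] | shift in target axes [-170.    74.8   44.2] | turn [ 0.001 -0.    -0.001]
```

```bash
python3 -m jog '[[[-42,18,10,0,0,0,1],[-43,19,10,0,0,0,1],[-43,19,12,0,0,0,1],[-42,19,12,0,0,0,1],[0,0,0,0,0,0,1]]]'
python3 -c "
from h import *
spots(['bar_tab','bar_pivot'],('top','scene','top','scene'))
go(P(-.065,-.036,.182),np.degrees(TH)+90)
snap('scene','a')"
```

```text
clock: 6.1
position: [0.5644, -0.0507, 0.2586]
tool_rot: [-3.141, 0.003, 1.662]
force: [-1.3, 1.0, -0.1]
grip_width: 0.0854
finger_force: 0.0
top bar_tab [(0.58, [0.5607, -0.0453, 0.1285])]
top bar_pivot [(0.72, [0.5546, 0.0403, 0.0685])]
scene bar_tab [(0.87, [0.5674, -0.0477, 0.1299])]
scene bar_pivot [(0.7, [0.7092, 0.4093, 0.0005]), (0.68, [0.5562, 0.042, 0.0663])]
top bar_tab []
top bar_pivot [(0.64, [0.5533, 0.044, 0.0696])]
scene bar_tab [(0.6, [0.5655, -0.0477, 0.1279]), (0.21, [0.5877, 0.3906, 0.0008])]
scene bar_pivot [(0.82, [0.5604, 0.0404, 0.0666])]
at [ 0.5634 -0.0443  0.2601] psi 95.6 | shift now-axes [-2.1  0.5 78.1] | shift in target axes [-2.1  0.5 78.1] | turn [ 0.    -0.    -0.001]
```

View pics/a.png

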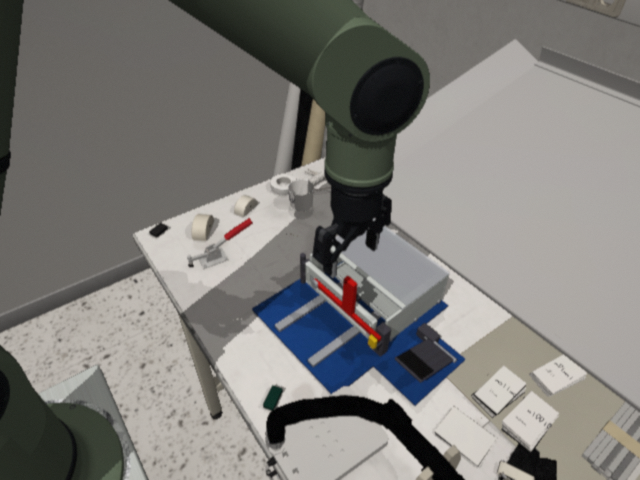

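```bash
python3 -m jog '[[[-2,0,26,0,0,0,0.6],[0,0,26,0,0,0,0.5],[0,0,26,0,0,0,0.5],[0,0,0,0,0,0,0.4],[0,0,0,0,0,0,0.3]]]' 50
python3 -m jog '[[[0,0,0,0,0,0,0],[0,0,0,0,0,0,0],[0,0,0,0,0,0,0],[0,0,0,0,0,0,0],[0,0,0,0,0,0,0]]]' 50
python3 -c "
from h import *
go(P(-.065,-.036,.182),np.degrees(TH)+90)"
```

```text
clock: 7.25
position: [0.5636, -0.0468, 0.1824]
tool_rot: [-3.141, 0.0, 1.668]
force: [0.0, 0.5, -0.8]
grip_width: 0.0255
finger_force: 0.0
clock: 7.75
position: [0.5643, -0.0468, 0.1832]
tool_rot: [3.139, 0.0, 1.669]
force: [0.7, -0.3, 8.6]
grip_width: 0.0115
finger_force: 51.1
at [ 0.5643 -0.0468  0.1832] psi 95.6 | shift now-axes [ 0.6 -0.2  1.2] | shift in target axes [ 0.6 -0.2  1.2] | turn [ 0.002  0.    -0.001]
```

```bash
python3 -m jog '[[[5.7,0,-4.6,0,-0.05,0,0],[5.7,0,-4.6,0,-0.05,0,0],[5.7,0,-4.6,0,-0.05,0,0],[5.7,0,-4.6,0,-0.05,0,0],[5.7,0,-4.6,0,-0.05,0,0]]]' 50
python3 -m jog '[[[0,0,0,0,0,0,0],[0,0,0,0,0,0,0]]]' 50
python3 -c "
from h import *
s=st()
R=Ro.from_euler('xyz',s['tool_rot'])
h=np.array(P(-.051,.104,0));
# per-row body twist for rotating about hinge by -0.1
for a in(-.05,-.1): 
  Rz=Ro.from_rotvec([0,0,a]); d=Rz.apply(np.array(s['position'])-h)+h-s['position']; print(a,R.inv().apply(d)*1000,R.inv().apply([0,0,a]))"
```

```text
clock: 8.25
position: [0.5609, -0.0152, 0.2025]
tool_rot: [3.14, 0.251, 1.669]
force: [4.3, 5.4, -10.5]
grip_width: 0.0113
finger_force: 49.4
clock: 8.45
position: [0.5611, -0.0153, 0.2022]
tool_rot: [3.14, 0.249, 1.67]
force: [4.2, 5.0, -4.2]
grip_width: 0.0117
finger_force: 50.5
8.45 [ 0.5611 -0.0153  0.2022] [3.1402 0.2488 1.6695] [ 4.2218  5.0321 -4.2221] 0.01167616579255715 50.5053448677063
-0.05 [ 0.8056 -5.4238 -0.2124] [ 0.0123 -0.0001  0.0485]
-0.1 [  1.873  -10.7992  -0.4913] [ 0.0246 -0.0001  0.0969]
```

```bash
python3 -m jog '[[[0.8,-5.4,-0.2,0.0123,0,0.0485,0],[0.8,-5.4,-0.2,0.0123,0,0.0485,0],[1.9,-10.8,-0.5,0.0246,0,0.0969,0],[0,0,0,0,0,0,0]]]' 50
python3 -c "
from h import *
spots(['bar_tab','bar_pivot'],('top','scene'))"
```

```text
clock: 8.85
position: [0.5386, -0.0127, 0.2019]
tool_rot: [3.141, 0.247, 1.464]
force: [5.8, 7.4, -3.0]
grip_width: 0.0113
finger_force: 50.5
top bar_tab []
top bar_pivot []
scene bar_tab [(0.67, [0.5378, -0.0258, 0.1476])]
scene bar_pivot [(0.77, [0.5477, 0.0484, 0.0641])]
```

```bash
python3 -m jog '[[[1.9,-10.8,-0.5,0.0246,0,0.0969,0],[1.9,-10.8,-0.5,0.0246,0,0.0969,0],[1.9,-10.8,-0.5,0.0246,0,0.0969,0],[1.9,-10.8,-0.5,0.0246,0,0.0969,0],[1.9,-10.8,-0.5,0.0246,0,0.0969,0]]]' 50
python3 -m jog '[[[1.9,-10.8,-0.5,0.0246,0,0.0969,0],[1.9,-10.8,-0.5,0.0246,0,0.0969,0],[1.9,-10.8,-0.5,0.0246,0,0.0969,0],[1.9,-10.8,-0.5,0.0246,0,0.0969,0],[1.9,-10.8,-0.5,0.0246,0,0.0969,0]]]' 50
python3 -m jog '[[[1.9,-10.8,-0.5,0.0246,0,0.0969,0],[1.9,-10.8,-0.5,0.0246,0,0.0969,0],[1.9,-10.8,-0.5,0.0246,0,0.0969,0],[1.9,-10.8,-0.5,0.0246,0,0.0969,0],[0,0,0,0,0,0,0]]]' 50
python3 -c "
from h import *
st()
spots(['bar_tab','bar_pivot'],('top','scene'))"
```

```text
clock: 9.65
position: [0.4909, 0.0126, 0.2019]
tool_rot: [3.141, 0.247, 0.965]
force: [5.1, 7.7, -7.9]
grip_width: 0.0113
finger_force: 49.8
clock: 10.15
position: [0.4608, 0.0577, 0.202]
tool_rot: [-3.141, 0.247, 0.465]
force: [4.3, 5.5, -4.9]
grip_width: 0.0115
finger_force: 50.1
clock: 10.65
position: [0.4547, 0.1012, 0.202]
tool_rot: [-3.141, 0.249, 0.066]
force: [0.2, 3.8, 2.4]
grip_width: 0.0114
finger_force: 51.0
10.65 [0.4547 0.1012 0.202 ] [-3.1406  0.2486  0.0664] [0.1875 3.8399 2.3905] 0.011380964546674442 50.995160937309265
top bar_tab []
top bar_pivot []
scene bar_tab [(0.65, [0.4419, 0.0968, 0.1497])]
scene bar_pivot [(0.74, [0.5157, 0.1031, 0.0657]), (0.39, [0.711, 0.4139, -0.0006])]
```

```bash
python3 -m jog '[[[-5.5,0,4.9,0,0.05,0,0],[-5.5,0,4.9,0,0.05,0,0],[-5.5,0,4.9,0,0.05,0,0],[-5.5,0,4.9,0,0.05,0,0],[-5.5,0,4.9,0,0.05,0,0]]]' 50
python3 -m jog '[[[0,0,0,0,0,0,0],[0,0,0,0,0,0,0.35],[0,0,0,0,0,0,0.35],[0,0,0,0,0,0,0.35],[0,0,-20,0,0,0,0.35]]]' 50
python3 -m jog '[[[0,0,-30,0,0,0,0.35],[0,0,-30,0,0,0,0.35],[0,0,0,0,0,0,0.35]]]' 50
python3 -c "
from h import *
st()
spots(['bar_tab','bar_pivot','gate_hinge','pull_post'],('top','scene','top','scene'))
go(P(-.028,0,.24),np.degrees(TH)+0)
snap('scene','b')"
```

```text
clock: 11.45
position: [0.4227, 0.0977, 0.182]
tool_rot: [-3.142, -0.001, 0.07]
force: [-6.2, 5.2, 51.3]
grip_width: 0.011
finger_force: 58.3
clock: 11.95
position: [0.4232, 0.0976, 0.2009]
tool_rot: [3.139, 0.001, 0.069]
force: [-0.4, 0.7, 0.1]
grip_width: 0.0302
finger_force: 0.0
clock: 12.25
position: [0.4246, 0.098, 0.2642]
tool_rot: [3.141, -0.004, 0.069]
force: [1.2, 0.7, -0.8]
grip_width: 0.0298
finger_force: 0.0
12.25 [0.4246 0.098  0.2642] [ 3.1413 -0.0044  0.0691] [ 1.2396  0.7128 -0.7712] 0.029825329983308075 0.0
top bar_tab []
top bar_pivot [(0.44, [0.516, 0.1056, 0.0684])]
top gate_hinge [(0.73, [0.5654, 0.0956, 0.0004])]
top pull_post [(0.77, [0.5955, -0.0071, 0.0733]), (0.67, [0.5824, 0.3885, 0.0157])]
scene bar_tab [(0.63, [0.425, 0.0958, 0.1275]), (0.24, [0.4641, 0.3776, 0.0181]), (0.22, [0.7059, 0.3289, 0.0006])]
scene bar_pivot [(0.89, [0.5142, 0.1085, 0.0655])]
scene gate_hinge [(0.92, [0.5675, 0.0907, 0.0013]), (0.69, [0.4596, 0.3792, 0.0143])]
scene pull_post [(0.85, [0.5933, -0.0002, 0.0722])]
top bar_tab []
top bar_pivot [(0.57, [0.5125, 0.105, 0.0657])]
top gate_hinge [(0.63, [0.5652, 0.0965, -0.0006]), (0.58, [0.7085, 0.4145, 0.0022]), (0.57, [0.5818, 0.3875, 0.0175])]
top pull_post [(0.8, [0.5936, -0.006, 0.0723]), (0.7, [0.7093, 0.4107, -0.0005]), (0.69, [0.5647, 0.0931, -0.001])]
scene bar_tab [(0.95, [0.4218, 0.0986, 0.1287])]
scene bar_pivot [(0.93, [0.5141, 0.1038, 0.0667])]
scene gate_hinge [(0.96, [0.5663, 0.0921, 0.0013]), (0.69, [0.5146, 0.1033, 0.0683])]
scene pull_post [(0.56, [0.5895, -0.0037, 0.0712])]
at [0.4237 0.0982 0.2619] psi 4.0 | shift now-axes [165.9 116.7  22.3] | shift in target axes [162.4 121.6  21.9] | turn [ 0.001 -0.001 -0.03 ]
```

View pics/b.png

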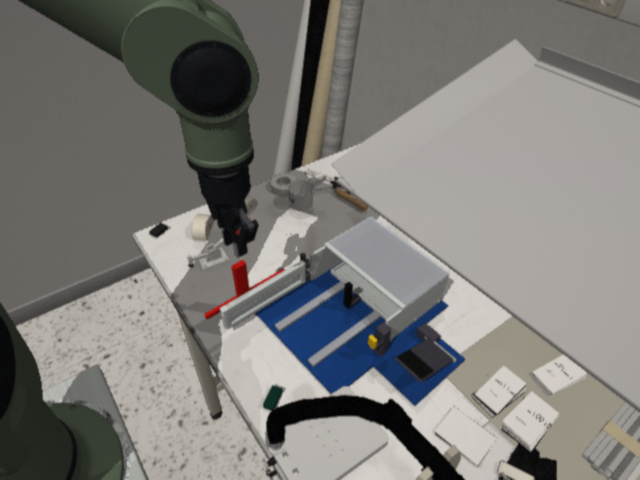

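```bash
python3 -m jog '[[[0,0,0,0,0,-0.03,0.4],[40,30,5,0,0,0,0.4],[41,30,5,0,0,0,0.4],[41,31,6,0,0,0,0.4],[40,30,6,0,0,0,0.4]]]'
python3 -m jog '[[[0,0,30,0,0,0,0.4],[0,0,40,0,0,0,0.4],[0,0,40,0,0,0,0.4],[0,0,4,0,0,0,0.4],[0,0,0,0,0,0,0.4]]]'
python3 -m jog '[[[0,0,0,0,0,0,0],[0,0,0,0,0,0,0],[0,0,0,0,0,0,0],[0,0,0,0,0,0,0],[0,0,0,0,0,0,0]]]' 50
python3 -c "
from h import *
st()
go(P(-.028,0,.126),np.degrees(TH)+0)
go(P(-.170,0,.126),np.degrees(TH)+0)"
```

```text
clock: 13.8
position: [0.5897, -0.0015, 0.2411]
tool_rot: [3.14, -0.002, 0.101]
force: [-0.1, 1.0, 1.9]
grip_width: 0.0338
finger_force: 0.0
clock: 14.3
position: [0.5883, -0.001, 0.1279]
tool_rot: [3.139, -0.001, 0.099]
force: [-0.6, 0.5, 0.8]
grip_width: 0.0341
finger_force: 0.0
clock: 14.8
position: [0.5891, -0.0059, 0.13]
tool_rot: [3.132, -0.005, 0.095]
force: [3.8, -31.3, -10.7]
grip_width: 0.0131
finger_force: 51.9
14.8 [ 0.5891 -0.0059  0.13  ] [ 3.132  -0.0054  0.0952] [  3.7568 -31.3392 -10.6867] 0.01308216371184517 51.93152904510498
at [ 0.5891 -0.0059  0.13  ] psi 5.5 | shift now-axes [8.1 1.7 4.1] | shift in target axes [8.1 1.7 4. ] | turn [ 0.01  -0.005 -0.004]
at [ 0.5891 -0.0059  0.13  ] psi 5.5 | shift now-axes [-133.9    2.2    3.3] | shift in target axes [-133.9    1.7    4. ] | turn [ 0.01  -0.005 -0.004]
```

```bash
python3 -m jog '[[[0,4.5,0,0,0,0,0],[-20,0,0,0,0,0,0],[-30,0,0,0,0,0,0],[-30,0,0,0,0,0,0],[-30,0,0,0,0,0,0]]]' 50
python3 -m jog '[[[-20,0,0,0,0,0,0],[-8,0,0,0,0,0,0],[-2,0,0,0,0,0,0],[0,0,0,0,0,0,0]]]' 50
python3 -c "
from h import *
st()
go(P(-.028,0,.126),np.degrees(TH)+0)
spots(['pull_post','tray_floor'],('top','scene'))"
```

```text
clock: 15.3
position: [0.48, -0.0169, 0.1298]
tool_rot: [3.139, -0.007, 0.099]
force: [4.8, -4.9, 8.1]
grip_width: 0.0128
finger_force: 54.7
clock: 15.7
position: [0.4522, -0.0195, 0.1298]
tool_rot: [3.139, -0.009, 0.099]
force: [8.8, -5.3, 5.3]
grip_width: 0.0131
finger_force: 54.3
15.7 [ 0.4522 -0.0195  0.1298] [ 3.1388 -0.0092  0.0987] [ 8.8334 -5.307   5.3172] 0.01307775498830865 54.31872367858887
at [ 0.4522 -0.0195  0.1298] psi 5.7 | shift now-axes [145.6   1.6   5.1] | shift in target axes [145.6   1.7   3.8] | turn [ 0.003 -0.009 -0.   ]
top pull_post [(0.69, [0.6262, -0.0038, 0.0013]), (0.53, [0.5137, 0.1047, 0.0685])]
top tray_floor [(0.77, [0.5484, -0.0084, 0.0171])]
scene pull_post [(0.93, [0.4547, -0.0139, 0.068])]
scene tray_floor []
```

```bash
python3 -m jog '[[[-3,0,0,0,0,0,0],[-2,0,0,0,0,0,0],[0,0,0,0,0,0,0],[0,0,0,0,0,0,0]]]' 50
python3 -m jog '[[[20,0,0,0,0,0,0],[30,0,0,0,0,0,0],[30,0,0,0,0,0,0],[30,0,0,0,0,0,0],[22,0,0,0,0,0,0]]]' 50
python3 -m jog '[[[9,0,0,0,0,0,0],[4,0,0,0,0,0,0],[0,0,0,0,0,0,0],[0,0,0,0,0,0,0]]]' 50
python3 -c "
from h import *
st()"
```

```text
clock: 16.4
position: [0.4514, -0.0195, 0.13]
tool_rot: [3.137, -0.016, 0.1]
force: [39.4, -2.5, -22.9]
grip_width: 0.0129
finger_force: 49.8
clock: 16.9
position: [0.5783, -0.0076, 0.13]
tool_rot: [3.137, -0.005, 0.099]
force: [-2.9, -8.5, 3.8]
grip_width: 0.0128
finger_force: 53.8
clock: 17.3
position: [0.5901, -0.0065, 0.1301]
tool_rot: [3.137, -0.006, 0.099]
force: [1.6, -10.6, -0.3]
grip_width: 0.0127
finger_force: 53.2
17.3 [ 0.5901 -0.0065  0.1301] [ 3.1374 -0.0056  0.0986] [  1.6017 -10.6368  -0.3082] 0.012749583157009404 53.23282599449158
```

```bash
python3 -m jog '[[[2,0,0,0,0,0,0],[2,0,0,0,0,0,0],[0,0,0,0,0,0,0],[0,0,0,0,0,0,0]]]' 50
python3 -c "
from h import *
st()
spots(['pull_post'],('top','scene'))"
```

```text
clock: 17.7
position: [0.5921, -0.0064, 0.13]
tool_rot: [3.139, -0.002, 0.098]
force: [-14.8, -8.7, 12.8]
grip_width: 0.0129
finger_force: 55.1
17.7 [ 0.5921 -0.0064  0.13  ] [ 3.1385 -0.0016  0.0981] [-14.8323  -8.657   12.7658] 0.012883883235108258 55.13810455799103
top pull_post []
scene pull_post [(0.89, [0.5937, -0.0015, 0.0716])]
```

```bash
python3 -m jog '[[[-24,0,0,0,0,0,0],[-30,0,0,0,0,0,0],[-30,0,0,0,0,0,0],[-30,0,0,0,0,0,0],[-20,0,0,0,0,0,0]]]' 50
python3 -m jog '[[[-8,0,0,0,0,0,0],[-2,0,0,0,0,0,0],[0,0,0,0,0,0,0],[0,0,0,0,0,0,0.4],[0,0,0,0,0,0,0.4]]]' 50
python3 -m jog '[[[0,0,0,0,0,0,0.4],[0,0,-40,0,0,0,0.4],[0,0,-50,0,0,0,1],[0,0,-40,0,0,0,1],[0,0,0,0,0,0,1]]]' 50
python3 -c "
from h import *
st()
spots(['pull_post','tray_floor'],('top','scene'))
formers(.0185)
p=bot.grab_frame('top'); m=None
"
```

```text
clock: 18.4
position: [0.4596, -0.0189, 0.1299]
tool_rot: [3.139, -0.007, 0.098]
force: [3.4, -5.3, 11.9]
grip_width: 0.0129
finger_force: 55.0
clock: 18.9
position: [0.4501, -0.0187, 0.1285]
tool_rot: [3.141, -0.004, 0.1]
force: [-0.5, -0.2, -1.0]
grip_width: 0.0341
finger_force: 0.0
clock: 19.4
position: [0.4504, -0.0189, 0.2611]
tool_rot: [3.141, -0.007, 0.099]
force: [0.5, 1.1, -0.4]
grip_width: 0.0761
finger_force: 0.0
19.4 [ 0.4504 -0.0189  0.2611] [ 3.1407 -0.0068  0.0993] [ 0.5009  1.1273 -0.4301] 0.07610576448959062 0.0
top pull_post [(0.71, [0.4648, 0.3807, 0.0184]), (0.2, [0.6302, -0.003, -0.0014])]
top tray_floor [(0.93, [0.5512, -0.0073, 0.0183])]
scene pull_post [(0.81, [0.4537, -0.0157, 0.071]), (0.28, [0.6264, -0.0054, 0.0])]
scene tray_floor [(0.84, [0.553, -0.0116, 0.0204]), (0.34, [0.4621, 0.3784, 0.0051])]
former_1_mid spot 0.63 [0.4672 0.3801 0.0164]
former_1_mid trace 0.56 486 [465. 375.] rect ((464.7897644042969, 375.6048583984375), (73.53880310058594, 40.14872741699219), 46.07976531982422) long axis deg 45.925556294117634 [38.4643 70.6954]
former_1_mid trace 0.38 472 [710. 409.] rect ((709.9426879882812, 408.73681640625), (64.54093933105469, 68.53742218017578), 0.6062895059585571) long axis deg 67.74467856775581 [63.9161 68.7049]
former_2_mid trace 0.89 316 [583. 386.] rect ((583.0166015625, 386.53955078125), (59.23957061767578, 33.262062072753906), 27.73596954345703) long axis deg -153.74450171152085 [32.129  56.1436]
former_3_mid trace 0.27 473 [464. 376.] rect ((464.0840148925781, 375.8449401855469), (74.02615356445312, 37.58193588256836), 48.653564453125) long axis deg 50.34816995504233 [36.8571 72.5419]
```

```bash
python3 -m jog '[[[0,0,0,0,0,-0.145,0.8],[0,0,0,0,0,-0.145,0.8],[0,0,0,0,0,-0.145,0.8],[0,0,0,0,0,-0.145,0.8],[0,0,0,0,0,-0.14,0.8]]]'
python3 -c "
from h import *
go([.465,.378,.2],47)
go([.465,.378,.08],47)"
```

```text
clock: 20.6
position: [0.4493, -0.0187, 0.2574]
tool_rot: [3.139, -0.0, 0.825]
force: [-0.0, -0.2, -0.5]
grip_width: 0.0685
finger_force: 0.0
at [ 0.4493 -0.0187  0.2574] psi 47.3 | shift now-axes [ 302.1 -257.8   56.8] | shift in target axes [ 300.9 -259.1   57.4] | turn [ 0.003 -0.     0.005]
at [ 0.4493 -0.0187  0.2574] psi 47.3 | shift now-axes [ 302.1 -258.1  176.8] | shift in target axes [ 300.9 -259.1  177.4] | turn [ 0.003 -0.     0.005]
```

```bash
python3 -m jog '[[[30,-26,0,0,0,0,0.8],[30,-26,0,0,0,0,0.8],[30,-26,0,0,0,0,0.8],[30,-26,0,0,0,0,0.8],[30,-26,0,0,0,0,0.8]]]'
python3 -m jog '[[[30,-26,10,0,0,0,0.8],[30,-26,10,0,0,0,0.8],[30,-26,10,0,0,0,0.8],[30,-26,10,0,0,0,0.8],[31,-25,0,0,0,0,0.8]]]'
python3 -m jog '[[[0,0,0,0,0,0,0.8]]]'
python3 -c "
from h import *
go([.465,.378,.08],47)
spots(['former_1_mid','former_2_mid'],('scene','scene'))
p=bot.grab_frame('scene'); cv2.imwrite('pics/c.png',p['img'][100:340,120:440,::-1])"
```

```text
clock: 21.1
position: [0.4565, 0.1813, 0.2571]
tool_rot: [3.139, -0.0, 0.819]
force: [1.1, -1.4, 0.8]
grip_width: 0.0684
finger_force: 0.0
clock: 21.6
position: [0.4649, 0.3794, 0.2154]
tool_rot: [3.139, 0.002, 0.819]
force: [0.6, -0.1, 0.2]
grip_width: 0.0682
finger_force: 0.0
clock: 21.7
position: [0.4646, 0.3832, 0.2156]
tool_rot: [3.14, -0.0, 0.825]
force: [-0.4, -0.2, -0.1]
grip_width: 0.0683
finger_force: 0.0
at [0.4646 0.3832 0.2156] psi 47.3 | shift now-axes [ -3.5   3.6 135.6] | shift in target axes [ -3.5   3.8 135.6] | turn [ 0.002 -0.     0.005]
scene former_1_mid [(0.9, [0.4606, 0.3773, 0.0174])]
scene former_2_mid [(0.57, [0.5864, 0.3893, 0.0158])]
scene former_1_mid [(0.69, [0.4651, 0.3782, 0.0144])]
scene former_2_mid [(0.79, [0.584, 0.3885, 0.0171])]
```

View pics/c.png

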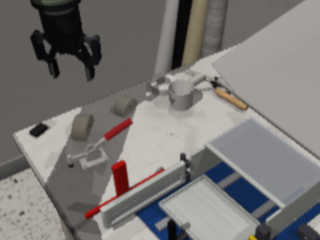

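Gripper is above former 1 (crop ~(85,125)); tray is out and empty. Descend and grip.

```bash
python3 -m jog '[[[-3,3,40,0,0,0,0.8],[0,0,45,0,0,0,0.8],[0,0,40,0,0,0,0.8],[0,0,10,0,0,0,0.8],[0,0,0,0,0,0,0.8]]]'
python3 -m jog '[[[0,0,0,0,0,0,0],[0,0,0,0,0,0,0],[0,0,0,0,0,0,0],[0,0,0,0,0,0,0],[0,0,0,0,0,0,0]]]' 60
python3 -m jog '[[[0,0,-20,0,0,0,0],[0,0,-40,0,0,0,0],[0,0,-45,0,0,0,0],[0,0,-50,0,0,0,0],[0,0,-40,0,0,0,0]]]' 60
python3 -c "
from h import *
st()
go(P(-.09,.042,.26),np.degrees(TH)+90)"
```

```text
clock: 22.55
position: [0.4662, 0.3727, 0.0814]
tool_rot: [3.139, 0.002, 0.818]
force: [1.1, 0.6, 0.5]
grip_width: 0.0686
finger_force: 0.0
clock: 23.05
position: [0.4667, 0.3741, 0.0837]
tool_rot: [3.139, -0.003, 0.819]
force: [-2.3, -2.5, 14.4]
grip_width: 0.0328
finger_force: 59.8
clock: 23.55
position: [0.4659, 0.3736, 0.2805]
tool_rot: [3.139, -0.002, 0.819]
force: [0.3, 0.5, -1.6]
grip_width: 0.0329
finger_force: 60.1
23.55 [0.4659 0.3736 0.2805] [ 3.1391 -0.0024  0.8185] [ 0.2559  0.5336 -1.6163] 0.032934751157397135 60.122428441027296
at [0.4659 0.3736 0.2805] psi 46.9 | shift now-axes [-206.9  283.4   20.7] | shift in target axes [-349.5   31.2   20.5] | turn [ 0.003 -0.001 -0.851]
```

```bash
python3 -m jog '[[[0,0,0,0,0,-0.142,0],[0,0,0,0,0,-0.142,0],[0,0,0,0,0,-0.142,0],[0,0,0,0,0,-0.142,0],[0,0,0,0,0,-0.142,0]]]' 60
python3 -m jog '[[[0,0,0,0,0,-0.141,0],[-30,3,0,0,0,0,0],[-40,4,0,0,0,0,0],[-40,4,0,0,0,0,0],[-40,4,0,0,0,0,0]]]' 60
python3 -m jog '[[[-40,4,0,0,0,0,0],[-40,4,0,0,0,0,0],[-40,4,0,0,0,0,0],[-40,4,0,0,0,0,0],[-35,0,0,0,0,0,0]]]' 60
python3 -m jog '[[[0,0,0,0,0,0,0],[0,0,0,0,0,0,0]]]' 60
python3 -c "
from h import *
st()
go(P(-.09,.042,.107),np.degrees(TH)+90)"
```

```text
clock: 24.05
position: [0.4657, 0.3737, 0.2779]
tool_rot: [3.139, 0.001, 1.535]
force: [-0.0, -0.5, 0.2]
grip_width: 0.0328
finger_force: 60.2
clock: 24.55
position: [0.4956, 0.2244, 0.2781]
tool_rot: [3.139, 0.001, 1.67]
force: [2.7, 1.1, -0.6]
grip_width: 0.0327
finger_force: 60.2
clock: 25.05
position: [0.5311, 0.0314, 0.2786]
tool_rot: [3.138, 0.002, 1.669]
force: [1.0, -0.4, 0.2]
grip_width: 0.0328
finger_force: 60.2
clock: 25.25
position: [0.5308, 0.033, 0.2782]
tool_rot: [3.139, 0.001, 1.668]
force: [-0.5, 0.4, -1.0]
grip_width: 0.0329
finger_force: 60.2
25.25 [0.5308 0.033  0.2782] [3.1389 0.0014 1.6683] [-0.5086  0.3894 -0.954 ] 0.03293941426756986 60.15168072080996
at [0.5308 0.033  0.2782] psi 95.6 | shift now-axes [ -4.   -0.1 171.2] | shift in target axes [ -4.2   0.3 171.2] | turn [ 0.003  0.001 -0.002]
```

```bash
python3 -m jog '[[[-3,0,40,0,0,0,0],[0,0,45,0,0,0,0],[0,0,45,0,0,0,0],[0,0,25,0,0,0,0],[0,0,10,0,0,0,0]]]' 60
python3 -m jog '[[[0,0,5,0,0,0,0],[0,0,0,0,0,0,0]]]' 60
python3 -c "
from h import *
st()"
```

```text
clock: 25.75
position: [0.5305, 0.0315, 0.1106]
tool_rot: [-3.141, 0.002, 1.672]
force: [0.4, 0.0, -0.3]
grip_width: 0.0333
finger_force: 60.2
clock: 25.95
position: [0.5318, 0.0308, 0.1082]
tool_rot: [3.139, 0.002, 1.671]
force: [0.2, -0.5, 0.2]
grip_width: 0.0328
finger_force: 60.2
25.95 [0.5318 0.0308 0.1082] [3.139  0.0017 1.6707] [ 0.2111 -0.5025  0.1534] 0.03281666002706258 60.20570729357132
```

```bash
python3 -m jog '[[[0,0,1.5,0,0,0,0],[0,0,1,0,0,0,0],[0,0,1,0,0,0,0],[0,0,0,0,0,0,0]]]' 60
python3 -m jog '[[[0,0,0,0,0,0,0.55],[0,0,0,0,0,0,0.55],[0,0,0,0,0,0,0.55],[0,0,-15,0,0,0,0.55],[0,0,-40,0,0,0,0.55]]]' 60
python3 -m jog '[[[0,0,-45,0,0,0,0.8],[0,0,-45,0,0,0,0.8],[0,0,-20,0,0,0,0.8],[0,0,0,0,0,0,0.8]]]' 60
python3 -c "
from h import *
st()
spots(['former_1_mid','tray_floor'],('scene',))
formers(.016)
go([.584,.388,.26],27)
p=bot.grab_frame('scene'); cv2.imwrite('pics/d.png',p['img'][100:400,160:480,::-1])"
```

```text
clock: 26.35
position: [0.5327, 0.0305, 0.1056]
tool_rot: [3.136, 0.001, 1.67]
force: [0.5, 1.4, 20.9]
grip_width: 0.0329
finger_force: 62.8
clock: 26.85
position: [0.5301, 0.0301, 0.1583]
tool_rot: [-3.139, 0.002, 1.67]
force: [0.4, -0.4, 0.8]
grip_width: 0.0468
finger_force: 0.0
clock: 27.25
position: [0.5318, 0.0305, 0.2726]
tool_rot: [3.135, 0.001, 1.67]
force: [0.1, 0.7, -0.6]
grip_width: 0.0685
finger_force: 0.0
27.25 [0.5318 0.0305 0.2726] [3.1351 0.0008 1.6698] [ 0.1364  0.6752 -0.5946] 0.06850946463485386 0.0
scene former_1_mid [(0.68, [0.7096, 0.4124, -0.0018]), (0.58, [0.5311, 0.0305, 0.0361])]
scene tray_floor [(0.61, [0.5546, -0.0094, 0.0227]), (0.52, [0.4255, 0.0971, 0.1274]), (0.36, [0.514, 0.1037, 0.0681])]
former_2_mid spot 0.61 [0.5801 0.3871 0.0165]
former_2_mid trace 0.84 332 [584. 387.] rect ((583.3750610351562, 386.983154296875), (61.43107604980469, 32.339569091796875), 26.22072410583496) long axis deg -152.58326451210212 [32.0922 60.6155]
at [0.531  0.0304 0.2686] psi 95.7 | shift now-axes [350.6  88.1   7.9] | shift in target axes [ 209.6 -294.5    8.6] | turn [0.002 0.001 1.199]
```

View pics/d.png

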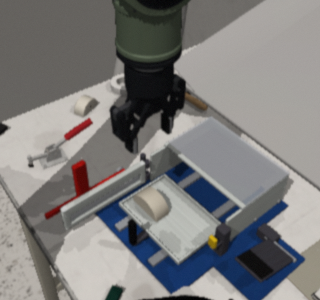

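```bash
python3 -m jog '[[[44,11,0,0,0,0,0.8],[44,11,0,0,0,0,0.8],[44,11,0,0,0,0,0.8],[44,11,0,0,0,0,0.8],[44,11,0,0,0,0,0.8]]]'
python3 -m jog '[[[44,11,0,0,0,0,0.8],[44,11,0,0,0,0,0.8],[43,11,0,0,0,0,0.8],[0,0,10,0,0,0.15,0.8],[0,0,10,0,0,0.15,0.8]]]'
python3 -m jog '[[[0,0,10,0,0,0.15,0.8],[0,0,10,0,0,0.15,0.8],[0,0,10,0,0,0.15,0.8],[0,0,10,0,0,0.15,0.8],[0,0,0,0,0,0.15,0.8]]]'
python3 -m jog '[[[0,0,0,0,0,0.15,0.8],[0,0,0,0,0,0,0.8]]]'
python3 -c "
from h import *
st()
spots(['former_2_mid'],('scene','scene'))
go([.584,.388,.078],27)"
```

```text
clock: 28.3
position: [0.5639, 0.2568, 0.2685]
tool_rot: [3.14, 0.002, 1.67]
force: [0.8, -1.0, 0.4]
grip_width: 0.0684
finger_force: 0.0
clock: 28.8
position: [0.5837, 0.3897, 0.2475]
tool_rot: [3.14, 0.002, 1.366]
force: [0.4, -1.4, -0.2]
grip_width: 0.0684
finger_force: 0.0
clock: 29.3
position: [0.5835, 0.3883, 0.2067]
tool_rot: [3.139, 0.002, 0.614]
force: [-0.1, 0.1, 0.9]
grip_width: 0.0682
finger_force: 0.0
clock: 29.5
position: [0.5838, 0.3886, 0.2078]
tool_rot: [3.138, -0.0, 0.468]
force: [0.5, 0.3, -0.5]
grip_width: 0.0681
finger_force: 0.0
29.5 [0.5838 0.3886 0.2078] [ 3.1384 -0.0002  0.4675] [ 0.5308  0.3335 -0.4916] 0.06812757665300813 0.0
scene former_2_mid [(0.93, [0.5848, 0.3897, 0.0176])]
scene former_2_mid [(0.85, [0.5845, 0.3847, 0.0166])]
at [0.584  0.3884 0.2085] psi 27.1 | shift now-axes [ -0.3   0.1 130.5] | shift in target axes [ -0.2   0.4 130.5] | turn [ 0.002 -0.001  0.002]
```

```bash
python3 -m jog '[[[0,0,40,0,0,0,0.8],[0,0,45,0,0,0,0.8],[0,0,35,0,0,0,0.8],[0,0,8,0,0,0,0.8],[0,0,0,0,0,0,0.8]]]'
python3 -m jog '[[[0,0,0,0,0,0,0],[0,0,0,0,0,0,0],[0,0,0,0,0,0,0],[0,0,0,0,0,0,0],[0,0,0,0,0,0,0]]]' 60
python3 -m jog '[[[0,0,-20,0,0,0,0],[0,0,-40,0,0,0,0],[0,0,-50,0,0,0,0],[0,0,-50,0,0,0,0],[0,0,-40,0,0,0,0]]]' 60
python3 -c "
from h import *
st()
go(P(-.09,-.042,.28),np.degrees(TH)+90)"
```

```text
clock: 30.2
position: [0.5843, 0.3879, 0.0802]
tool_rot: [3.139, 0.0, 0.471]
force: [0.1, 0.3, 1.2]
grip_width: 0.0685
finger_force: 0.0
clock: 30.7
position: [0.5849, 0.3887, 0.0824]
tool_rot: [3.14, -0.003, 0.47]
force: [-2.2, -0.5, 11.1]
grip_width: 0.029
finger_force: 59.6
clock: 31.2
position: [0.5841, 0.3881, 0.2854]
tool_rot: [3.139, -0.004, 0.469]
force: [-0.8, 0.7, -0.5]
grip_width: 0.0288
finger_force: 59.5
31.2 [0.5841 0.3881 0.2854] [ 3.1394 -0.0038  0.4695] [-0.8085  0.7023 -0.5203] 0.028841899861435837 59.48398402542807
at [0.5841 0.3881 0.2854] psi 26.9 | shift now-axes [-239.8  374.9    5.3] | shift in target axes [-436.3  -87.9    5.4] | turn [ 0.004 -0.002 -1.2  ]
```

```bash
python3 -m jog '[[[0,0,0,0,0,-0.15,0],[0,0,0,0,0,-0.15,0],[0,0,0,0,0,-0.15,0],[0,0,0,0,0,-0.15,0],[0,0,0,0,0,-0.15,0]]]' 60
python3 -m jog '[[[0,0,0,0,0,-0.15,0],[0,0,0,0,0,-0.15,0],[0,0,0,0,0,-0.15,0],[-30,-6,0,0,0,0,0],[-44,-9,0,0,0,0,0]]]' 60
python3 -m jog '[[[-44,-9,0,0,0,0,0],[-44,-9,0,0,0,0,0],[-44,-9,0,0,0,0,0],[-44,-9,0,0,0,0,0],[-44,-9,0,0,0,0,0]]]' 60
python3 -m jog '[[[-44,-9,0,0,0,0,0],[-44,-9,0,0,0,0,0],[-44,-9,0,0,0,0,0],[-10,-1,0,0,0,0,0],[0,0,0,0,0,0,0]]]' 60
python3 -c "
from h import *
st()
go(P(-.09,-.042,.107),np.degrees(TH)+90)"
```

```text
clock: 31.7
position: [0.5839, 0.3882, 0.2824]
tool_rot: [3.138, 0.0, 1.226]
force: [0.4, -1.1, -0.1]
grip_width: 0.029
finger_force: 59.6
clock: 32.2
position: [0.5758, 0.3141, 0.2818]
tool_rot: [3.139, 0.001, 1.673]
force: [2.0, -0.8, -1.2]
grip_width: 0.0287
finger_force: 59.5
clock: 32.7
position: [0.5528, 0.0879, 0.2826]
tool_rot: [3.138, 0.001, 1.67]
force: [0.3, -0.9, -0.7]
grip_width: 0.0281
finger_force: 59.5
clock: 33.2
position: [0.5392, -0.0563, 0.2826]
tool_rot: [3.138, 0.002, 1.666]
force: [0.2, 0.9, -0.4]
grip_width: 0.0288
finger_force: 59.5
33.2 [ 0.5392 -0.0563  0.2826] [3.1383 0.0021 1.6661] [ 0.2365  0.868  -0.4118] 0.028818391263156856 59.485387899912894
at [ 0.5392 -0.0563  0.2826] psi 95.5 | shift now-axes [  2.    0.2 175.6] | shift in target axes [  1.6   0.8 175.6] | turn [ 0.003  0.002 -0.004]
```

```bash
python3 -m jog '[[[2,0,40,0,0,0,0],[0,0,45,0,0,0,0],[0,0,45,0,0,0,0],[0,0,28,0,0,0,0],[0,0,12,0,0,0,0]]]' 60
python3 -m jog '[[[0,0,4,0,0,0,0],[0,0,2,0,0,0,0],[0,0,1.5,0,0,0,0],[0,0,0,0,0,0,0]]]' 60
python3 -c "
from h import *
st()"
```

```text
clock: 33.7
position: [0.539, -0.0511, 0.1094]
tool_rot: [-3.141, 0.001, 1.671]
force: [0.1, -0.0, 0.4]
grip_width: 0.029
finger_force: 59.5
clock: 34.1
position: [0.5401, -0.0521, 0.1045]
tool_rot: [3.138, 0.002, 1.67]
force: [0.1, -0.3, -0.7]
grip_width: 0.0291
finger_force: 59.5
34.1 [ 0.5401 -0.0521  0.1045] [3.1384 0.0018 1.6703] [ 0.0931 -0.2771 -0.7353] 0.029090124916951322 59.51334574841894
```

```bash
python3 -m jog '[[[0,0,1.5,0,0,0,0],[0,0,1,0,0,0,0],[0,0,0,0,0,0,0]]]' 60
python3 -m jog '[[[0,0,0,0,0,0,0.5],[0,0,0,0,0,0,0.5],[0,0,0,0,0,0,0.5],[0,0,-15,0,0,0,0.5],[0,0,-40,0,0,0,0.5]]]' 60
python3 -m jog '[[[0,0,-40,0,0,0,0.4],[0,0,-40,0,0,0,0.4],[0,0,0,0,0,0,0.4]]]' 60
python3 -c "
from h import *
st()
spots(['former_1_mid','former_2_mid','tray_floor','pull_post'],('scene','top'))
go(P(-.168,0,.25),np.degrees(TH)+0)
p=bot.grab_frame('scene'); cv2.imwrite('pics/e.png',p['img'][180:420,200:520,::-1])"
```

```text
clock: 34.4
position: [0.5421, -0.0521, 0.104]
tool_rot: [3.133, 0.001, 1.67]
force: [0.1, 4.9, 39.7]
grip_width: 0.0286
finger_force: 65.0
clock: 34.9
position: [0.5382, -0.0523, 0.1554]
tool_rot: [-3.139, 0.002, 1.67]
force: [0.6, 1.3, 1.1]
grip_width: 0.0427
finger_force: 0.0
clock: 35.2
position: [0.5407, -0.0526, 0.2414]
tool_rot: [3.133, 0.002, 1.669]
force: [1.1, 0.0, -0.3]
grip_width: 0.0347
finger_force: 0.0
35.2 [ 0.5407 -0.0526  0.2414] [3.1333 0.0021 1.6693] [ 1.1443  0.007  -0.2746] 0.03468702337926323 0.0
scene former_1_mid [(0.75, [0.5317, 0.0329, 0.0388]), (0.22, [0.7092, 0.4122, -0.0005])]
scene former_2_mid [(0.8, [0.5448, -0.0532, 0.0371])]
scene tray_floor [(0.89, [0.5537, -0.0108, 0.0236])]
scene pull_post [(0.95, [0.459, -0.0147, 0.0696])]
top former_1_mid [(0.93, [0.5372, 0.0331, 0.0397])]
top former_2_mid [(0.43, [0.5403, -0.0546, 0.037])]
top tray_floor [(0.95, [0.5543, -0.0066, 0.0156])]
top pull_post [(0.94, [0.461, -0.0177, 0.0746]), (0.71, [0.5343, 0.0281, 0.0253]), (0.68, [0.5544, -0.0101, 0.0168]), (0.5, [0.5146, 0.105, 0.0669])]
at [ 0.5392 -0.0522  0.2356] psi 95.7 | shift now-axes [ 39.4 -77.6 -14.5] | shift in target axes [-77.6 -39.5 -14.4] | turn [0.002 0.001 1.571]
```

View pics/e.png

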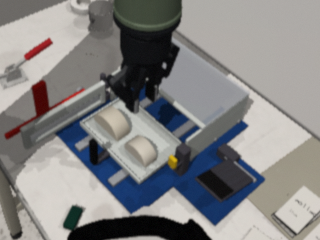

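```bash
python3 -m jog '[[[20,-40,0,0,0,0,0],[20,-40,0,0,0,0,0],[0,-34,0,0,0,0,0],[0,0,0,0,0,0,0],[0,0,0,0,0,0,0]]]' 30
python3 -c "
from h import *
st()
go(P(-.205,0,.126),np.degrees(TH)+90)"
```

```text
clock: 36.25
position: [0.422, -0.0234, 0.2361]
tool_rot: [3.139, 0.001, 1.67]
force: [0.1, -0.6, 0.4]
grip_width: 0.0001
finger_force: 0.0
36.25 [ 0.422  -0.0234  0.2361] [3.1392 0.0014 1.6704] [ 0.1217 -0.6343  0.3991] 0.0001198321502707887 0.0
at [ 0.422  -0.0234  0.2361] psi 95.7 | shift now-axes [ -0.6  -1.2 110.1] | shift in target axes [ -0.8  -0.9 110.1] | turn [0.002 0.001 0.   ]
```

```bash
python3 -m jog '[[[0,0,35,0,0,0,0],[0,0,40,0,0,0,0],[0,0,35,0,0,0,0],[0,10,0,0,0,0,0],[0,10,0,0,0,0,0]]]'
python3 -m jog '[[[0,15,0,0,0,0,0],[0,20,0,0,0,0,0],[0,20,0,0,0,0,0],[0,20,0,0,0,0,0],[0,20,0,0,0,0,0]]]'
python3 -m jog '[[[0,10,0,0,0,0,0],[0,10,0,0,0,0,0],[0,8,0,0,0,0,0],[0,0,0,0,0,0,0]]]'
python3 -c "
from h import *
go(P(-.049,0,.126),np.degrees(TH)+90)
spots(['pull_post','former_1_mid','former_2_mid'],('scene','top'))"
```

```text
clock: 36.75
position: [0.4433, -0.0224, 0.1261]
tool_rot: [3.141, 0.002, 1.669]
force: [-4.0, -1.2, -1.6]
grip_width: 0.0001
finger_force: 0.4
clock: 37.25
position: [0.5388, -0.0122, 0.1283]
tool_rot: [3.138, 0.003, 1.671]
force: [-2.4, -1.9, -0.7]
grip_width: 0.0001
finger_force: 1.2
clock: 37.65
position: [0.5653, -0.0094, 0.1265]
tool_rot: [3.139, 0.002, 1.67]
force: [0.4, -0.1, -0.4]
grip_width: -0.0001
finger_force: 0.0
at [ 0.5653 -0.0094  0.1265] psi 95.7 | shift now-axes [-0.6 11.1  0.5] | shift in target axes [-0.5 11.1  0.5] | turn [0.003 0.002 0.   ]
scene pull_post [(0.73, [0.5859, -0.0032, 0.07])]
scene former_1_mid [(0.71, [0.6572, 0.0442, 0.0365])]
scene former_2_mid [(0.52, [0.7067, 0.3305, -0.0025]), (0.48, [0.6683, -0.0446, 0.0391])]
top pull_post []
top former_1_mid [(0.46, [0.5629, 0.0945, -0.0025])]
top former_2_mid []
```

```bash
python3 -m jog '[[[0,5,0,0,0,0,0],[0,4,0,0,0,0,0],[0,3,0,0,0,0,0],[0,0,0,0,0,0,0],[0,0,0,0,0,0,0]]]'
python3 -m jog '[[[0,2,0,0,0,0,0],[0,1,0,0,0,0,0],[0,0,0,0,0,0,0],[0,0,0,0,0,0,0]]]'
python3 -c "
from h import *
go(P(-.049,0,.126),np.degrees(TH)+90)
spots(['pull_post','former_1_mid','former_2_mid'],('scene','scene'))"
```

```text
clock: 38.55
position: [0.5765, -0.0084, 0.1261]
tool_rot: [3.14, 0.002, 1.67]
force: [0.2, 0.4, -0.0]
grip_width: 0.0
finger_force: 0.0
clock: 38.95
position: [0.5782, -0.0083, 0.126]
tool_rot: [-3.141, 0.001, 1.67]
force: [-9.5, -1.0, 4.9]
grip_width: -0.0002
finger_force: 4.8
at [ 0.5782 -0.0083  0.126 ] psi 95.7 | shift now-axes [-0.4 -1.8 -0. ] | shift in target axes [-0.4 -1.8 -0. ] | turn [-0.001  0.001 -0.   ]
scene pull_post [(0.66, [0.5967, -0.0018, 0.0719])]
scene former_1_mid [(0.62, [0.6712, 0.0431, 0.0369])]
scene former_2_mid [(0.65, [0.6772, -0.0423, 0.0356])]
scene pull_post [(0.71, [0.5942, -0.0027, 0.0704])]
scene former_1_mid [(0.71, [0.6787, -0.0389, 0.0411])]
scene former_2_mid [(0.49, [0.6761, -0.0394, 0.0403])]
```

```bash
python3 -m jog '[[[0,-8,0,0,0,0,0],[0,0,-40,0,0,0,0],[0,0,-45,0,0,0,0],[0,0,-45,0,0,0,0],[0,-30,0,0,0,0.1,0.4]]]'
python3 -m jog '[[[0,0,0,0,0,0.15,0.4],[0,0,0,0,0,0.15,0.4],[0,0,0,0,0,0.15,0.4],[0,0,0,0,0,0.15,0.4],[0,0,0,0,0,0.15,0.4]]]'
python3 -m jog '[[[0,0,0,0,0,0.15,0.4],[0,0,0,0,0,0.15,0.4],[0,0,0,0,0,0.15,0.4],[0,0,0,0,0,0.15,0.4],[0,0,0,0,0,0.15,0.4]]]'
python3 -c "
from h import *
go([.4235,.098,.182],4)
spots(['bar_tab','bar_pivot','pull_post'],('scene','top','scene'))
p=bot.grab_frame('scene'); cv2.imwrite('pics/f2.png',p['img'][180:420,160:480,::-1])"
```

```text
clock: 39.85
position: [0.5446, -0.0117, 0.2608]
tool_rot: [3.13, 0.001, 1.57]
force: [-0.1, -0.0, -1.7]
grip_width: 0.0134
finger_force: 0.0
clock: 40.35
position: [0.5411, -0.0116, 0.2561]
tool_rot: [3.139, -0.001, 0.814]
force: [-0.5, -0.5, -0.5]
grip_width: 0.0338
finger_force: 0.0
clock: 40.85
position: [0.5411, -0.0116, 0.2561]
tool_rot: [3.14, -0.002, 0.064]
force: [-0.4, -0.1, 0.4]
grip_width: 0.0346
finger_force: 0.0
at [ 0.5411 -0.0116  0.2561] psi 3.7 | shift now-axes [-110.6 -117.    73.6] | shift in target axes [-109.7 -117.5   74.1] | turn [ 0.001 -0.002 -0.006]
scene bar_tab [(0.95, [0.4283, 0.0948, 0.1278])]
scene bar_pivot [(0.68, [0.5123, 0.102, 0.0643]), (0.59, [0.7064, 0.3281, 0.0036])]
scene pull_post [(0.58, [0.5923, -0.0028, 0.0717])]
top bar_tab []
top bar_pivot [(0.61, [0.5115, 0.1065, 0.0662])]
top pull_post []
scene bar_tab [(0.74, [0.4293, 0.0959, 0.1298])]
scene bar_pivot [(0.9, [0.5152, 0.1058, 0.0691])]
scene pull_post [(0.73, [0.5954, -0.0028, 0.0724])]
```

View pics/f2.png

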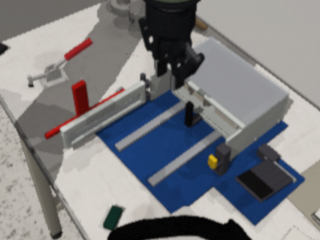

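```bash
python3 -m jog '[[[-36,-39,0,0,0,0,0.4],[-37,-39,0,0,0,0,0.4],[-37,-39,0,0,0,0,0.4],[0,0,0,0,0,0,0.4],[0,0,0,0,0,0,0.4]]]'
python3 -c "
from h import *
go([.4235,.098,.184],4)"
```

```text
clock: 42.0
position: [0.4338, 0.089, 0.2559]
tool_rot: [3.14, -0.002, 0.073]
force: [-0.5, -0.8, 0.5]
grip_width: 0.0342
finger_force: 0.0
at [0.4338 0.089  0.2559] psi 4.2 | shift now-axes [-9.8 -9.8 71.8] | shift in target axes [-9.7 -9.7 71.9] | turn [ 0.001 -0.002  0.004]
```

```bash
python3 -m jog '[[[-9,-9,0,0,0,0,0.4],[0,0,35,0,0,0,0.4],[0,0,30,0,0,0,0.4],[0,0,7,0,0,0,0.4],[0,0,0,0,0,0,0.4]]]'
python3 -m jog '[[[0,0,0,0,0,0,0],[0,0,0,0,0,0,0],[0,0,0,0,0,0,0],[0,0,0,0,0,0,0],[0,0,0,0,0,0,0]]]' 50
python3 -c "
from h import *
st();go([.4235,.098,.184],4)"
```

```text
clock: 42.5
position: [0.4252, 0.0947, 0.1837]
tool_rot: [3.139, -0.001, 0.068]
force: [0.6, -0.3, -0.2]
grip_width: 0.0342
finger_force: 0.0
clock: 43.0
position: [0.4253, 0.0966, 0.1847]
tool_rot: [3.141, -0.004, 0.071]
force: [-0.5, 3.2, 8.2]
grip_width: 0.0115
finger_force: 48.3
43.0 [0.4253 0.0966 0.1847] [ 3.141  -0.0036  0.0712] [-0.5366  3.2333  8.1649] 0.011544099563431663 48.29740226268768
at [0.4253 0.0966 0.1847] psi 4.1 | shift now-axes [-1.7 -1.5  0.7] | shift in target axes [-1.7 -1.5  0.7] | turn [ 0.001 -0.004  0.001]
```

```bash
python3 -m jog '[[[5.9,0,-4.4,0,-0.05,0,0],[5.9,0,-4.4,0,-0.05,0,0],[5.9,0,-4.4,0,-0.05,0,0],[5.9,0,-4.4,0,-0.05,0,0],[5.9,0,-4.4,0,-0.05,0,0]]]' 50
python3 -m jog '[[[0,0,0,0,0,0,0],[0,0,0,0,0,0,0]]]' 50
cat >> h.py <<'E'
def tw(a):
    s=st(); R=Ro.from_euler('xyz',s['tool_rot']); h=np.array(P(-.051,.104,0)); v=np.array(s['position'])-h
    Rz=Ro.from_rotvec([0,0,a]); print("row",R.inv().apply(Rz.apply(v)-v)*1000,R.inv().apply([0,0,a]))
    print("radius",np.hypot(*v[:2]),"gate est",np.arctan2(v[1],v[0]), "gate by tool yaw",TH+np.pi/2-s['tool_rot'][2])
    # tool azimuth-based local coords of tcp rel hinge
    g=TH+np.pi/2-s['tool_rot'][2]; b=TH-g; c,sn=np.cos(b),np.sin(b); print("own coords x,y",c*v[0]+sn*v[1],-sn*v[0]+c*v[1])
E
python3 -c "
from h import *
tw(.1)"
```

```text
clock: 43.5
position: [0.4574, 0.0991, 0.2034]
tool_rot: [3.14, 0.247, 0.071]
force: [9.8, 4.2, -15.8]
grip_width: 0.0112
finger_force: 48.8
clock: 43.7
position: [0.4571, 0.0989, 0.2032]
tool_rot: [3.14, 0.246, 0.071]
force: [5.4, 5.4, -8.0]
grip_width: 0.0116
finger_force: 50.3
43.7 [0.4571 0.0989 0.2032] [3.1397 0.246  0.0711] [ 5.4435  5.3542 -7.966 ] 0.011607430222331055 50.27996599674225
row [-0.6519 10.6894  0.1839] [-0.0244  0.0002 -0.097 ]
radius 0.10715340581172875 gate est 3.0998720381802873 gate by tool yaw 1.5988243543040264
own coords x,y -0.012060499320441764 -0.10647251632789867
```

```bash
python3 -m jog '[[[-0.6,10.7,0.2,-0.0244,0,-0.097,0],[-0.6,10.7,0.2,-0.0244,0,-0.097,0],[-0.6,10.7,0.2,-0.0244,0,-0.097,0],[-0.6,10.7,0.2,-0.0244,0,-0.097,0],[-0.6,10.7,0.2,-0.0244,0,-0.097,0]]]' 50
python3 -m jog '[[[-0.6,10.7,0.2,-0.0244,0,-0.097,0],[-0.6,10.7,0.2,-0.0244,0,-0.097,0],[-0.6,10.7,0.2,-0.0244,0,-0.097,0],[-0.6,10.7,0.2,-0.0244,0,-0.097,0],[-0.6,10.7,0.2,-0.0244,0,-0.097,0]]]' 50
python3 -m jog '[[[-0.6,10.7,0.2,-0.0244,0,-0.097,0],[-0.6,10.7,0.2,-0.0244,0,-0.097,0],[-0.6,10.7,0.2,-0.0244,0,-0.097,0],[-0.6,10.7,0.2,-0.0244,0,-0.097,0],[0,0,0,0,0,0,0]]]' 50
python3 -c "
from h import *
tw(.1);tw(.05)"
```

```text
clock: 44.2
position: [0.4683, 0.047, 0.2031]
tool_rot: [3.14, 0.246, 0.575]
force: [6.1, 7.1, -8.6]
grip_width: 0.0116
finger_force: 48.3
clock: 44.7
position: [0.5026, 0.0068, 0.203]
tool_rot: [3.141, 0.248, 1.075]
force: [1.6, 5.9, -3.2]
grip_width: 0.0113
finger_force: 48.6
clock: 45.2
position: [0.5418, -0.0105, 0.203]
tool_rot: [3.141, 0.248, 1.474]
force: [-1.3, 3.4, 0.9]
grip_width: 0.0117
finger_force: 49.6
45.2 [ 0.5418 -0.0105  0.203 ] [3.1414 0.2479 1.4739] [-1.3376  3.4025  0.9384] 0.011710352193129242 49.56740140914917
row [-0.6518 10.7073  0.1673] [-0.0245  0.     -0.0969]
radius 0.10732891962992795 gate est -1.7803721024949501 gate by tool yaw 0.19596821591563374
own coords x,y -0.0120711859989328 -0.10664794164683489
45.2 [ 0.5418 -0.0105  0.203 ] [3.1414 0.2479 1.4739] [-1.3376  3.4025  0.9384] 0.011710352193129242 49.56740140914917
row [-0.4557  5.3452  0.1165] [-0.0123  0.     -0.0485]
radius 0.10732891962992795 gate est -1.7803721024949501 gate by tool yaw 0.19596821591563374
own coords x,y -0.0120711859989328 -0.10664794164683489
```

```bash
python3 -m jog '[[[-0.6,10.7,0.2,-0.0244,0,-0.097,0],[-0.4,5.3,0.1,-0.0123,0,-0.0485,0],[-0.4,5.3,0.1,-0.0123,0,-0.0485,0],[0,1,0,0,0,0,0],[0,0,0,0,0,0,0]]]' 50
python3 -c "
from h import *
tw(.01)"
```

```text
clock: 45.7
position: [0.5619, -0.0135, 0.2024]
tool_rot: [-3.138, 0.249, 1.668]
force: [-9.1, -0.7, 5.3]
grip_width: 0.0116
finger_force: 50.4
45.7 [ 0.5619 -0.0135  0.2024] [-3.1378  0.2486  1.6684] [-9.0914 -0.6505  5.3366] 0.011553551816564948 50.39166748523712
row [-0.1188  1.0731  0.0261] [-0.0025 -0.     -0.0097]
radius 0.10799411217361221 gate est -1.5919682651934455 gate by tool yaw 0.0015002159185777408
own coords x,y -0.01279651099418278 -0.10723328573974826
```

```bash
python3 -m jog '[[[-5.7,0,4.65,0,0.05,0,0],[-5.7,0,4.65,0,0.05,0,0],[-5.7,0,4.65,0,0.05,0,0],[-5.7,0,4.65,0,0.05,0,0],[-5.2,0,4,0,0.045,0,0]]]' 50
python3 -m jog '[[[0,0,0,0,0,0,0],[0,0,0,0,0,0,0.3],[0,0,0,0,0,0,0.3],[0,0,0,0,0,0,0.3],[0,0,0,0,0,0,0.3]]]' 50
python3 -m jog '[[[0,0,-20,0,0,0,0.3],[0,0,-40,0,0,0,0.3],[0,0,-40,0,0,0,0],[0,0,0,0,0,0,0]]]' 50
python3 -c "
from h import *
st()
fit_press()
spots(['bar_tab','bar_pivot','treadle_pad'],('scene','top','scene','top'))
p=bot.grab_frame('scene'); cv2.imwrite('pics/g.png',cv2.resize(p['img'][220:400,240:480,::-1],None,fx=3,fy=3,interpolation=cv2.INTER_CUBIC))"
```

```text
clock: 46.2
position: [0.5649, -0.0448, 0.1843]
tool_rot: [-3.138, 0.002, 1.668]
force: [-12.2, 4.8, 20.5]
grip_width: 0.0117
finger_force: 52.6
clock: 46.7
position: [0.5662, -0.0436, 0.184]
tool_rot: [-3.14, 0.004, 1.671]
force: [-0.1, 0.8, 0.0]
grip_width: 0.0257
finger_force: 0.0
clock: 47.1
position: [0.5678, -0.0439, 0.2885]
tool_rot: [3.137, 0.004, 1.67]
force: [1.1, -1.0, -0.6]
grip_width: -0.0002
finger_force: 0.0
47.1 [ 0.5678 -0.0439  0.2885] [3.1366 0.0038 1.67  ] [ 1.0873 -0.9906 -0.5668] -0.00024838047897891277 0.0
[ 0.6255 -0.0042  0.1095] 26 [[-5.9, 3.8], [-0.5, 1.2], [-1.5, -1.4], [0.6, -0.0], [1.9, -1.2], [-1.7, 1.4], [1.7, 0.0], [0.7, 1.9], [0.8, 1.0], [-4.9, -0.3], [-2.1, 1.1], [-1.2, 0.1], [-1.4, -0.6], [4.5, -3.4], [-0.7, 3.2], [0.4, 2.3], [0.7, 0.4], [4.4, -3.0], [-1.5, 2.2], [-0.2, 1.5], [2.0, -1.5], [0.6, -6.5], [-3.4, -1.5], [3.9, -0.2], [-0.7, -0.9], [2.4, -2.1]]
scene bar_tab [(0.96, [0.5668, -0.048, 0.1253])]
scene bar_pivot [(0.93, [0.5572, 0.0423, 0.0687]), (0.55, [0.6699, 0.0431, 0.0246])]
scene treadle_pad [(0.71, [0.5901, -0.198, 0.0594])]
top bar_tab []
top bar_pivot [(0.58, [0.7106, 0.4108, 0.0008]), (0.41, [0.5536, 0.0416, 0.0702])]
top treadle_pad []
scene bar_tab []
scene bar_pivot [(0.63, [0.5561, 0.0436, 0.067]), (0.54, [0.7069, 0.4127, 0.0024])]
scene treadle_pad [(0.78, [0.5935, -0.1958, 0.0589])]
top bar_tab [(0.29, [0.6243, -0.0056, -0.0004])]
top bar_pivot [(0.47, [0.5529, 0.0434, 0.0665])]
top treadle_pad []
```

View pics/g.png

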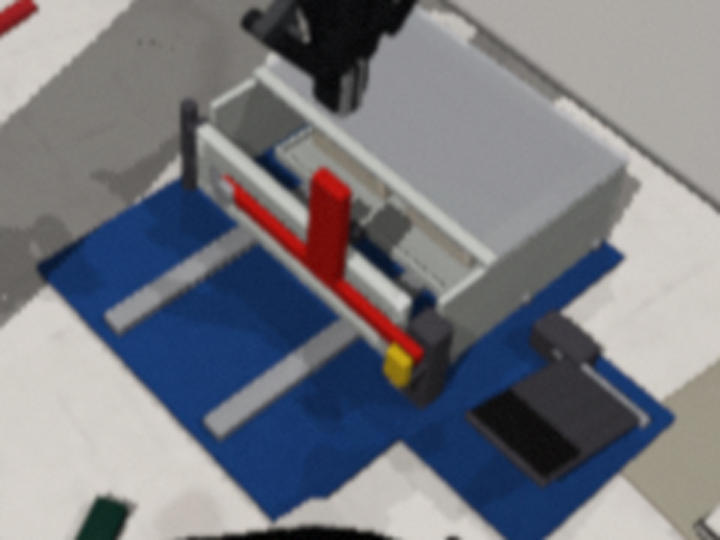

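```bash
python3 -c "
from h import *
a=cv2.imread('pics/s0.png'); b=bot.grab_frame('scene')['img'][:,:,::-1]
for i in(a,b):
    i=i.astype(int);m=(i[:,:,2]>130)&(i[:,:,1]<70)&(i[:,:,0]<70); m[:260]=0;m[:,:300]=0; y,x=np.nonzero(m); print(m.sum(),x.mean(),y.mean(),x.min(),x.max(),y.min(),y.max())
go([.594,-.196,.16],np.degrees(TH)+90)"
```

```text
311 348.93247588424435 303.89389067524115 316 379 276 338
372 348.7016129032258 304.5537634408602 316 380 276 338
at [ 0.5663 -0.0435  0.2839] psi 95.7 | shift now-axes [-154.1   12.6  124.4] | shift in target axes [-154.5   12.5  123.9] | turn [-0.002  0.003  0.001]
```

Red bar's image matches the start: latched. Now the treadle.

```bash
python3 -m jog '[[[-38,3,0,0,0,0,0],[-39,3,0,0,0,0,0],[-39,3,0,0,0,0,0],[-38,3,0,0,0,0,0],[0,0,40,0,0,0,0]]]'
python3 -m jog '[[[0,0,45,0,0,0,0],[0,0,35,0,0,0,0],[0,0,0,0,0,0,0]]]'
python3 -c "
from h import *
st();go([.594,-.196,.131],np.degrees(TH)+90)
spots(['treadle_pad','bar_tab'],('scene','top'))"
```

```text
clock: 50.3
position: [0.5947, -0.2021, 0.2479]
tool_rot: [3.136, 0.008, 1.665]
force: [1.0, 0.6, -0.4]
grip_width: -0.0003
finger_force: 0.0
clock: 50.6
position: [0.5915, -0.1953, 0.1604]
tool_rot: [-3.134, 0.001, 1.67]
force: [-1.2, -0.2, 0.1]
grip_width: -0.0002
finger_force: 0.0
50.6 [ 0.5915 -0.1953  0.1604] [-3.1337  0.0012  1.6703] [-1.1556 -0.2347  0.074 ] -0.00021519059920826436 0.0
at [ 0.5915 -0.1953  0.1604] psi 95.7 | shift now-axes [-0.9  2.7 29.4] | shift in target axes [-1.   2.4 29.4] | turn [-0.008  0.001  0.   ]
scene treadle_pad [(0.92, [0.5953, -0.1962, 0.062])]
scene bar_tab [(0.74, [0.5644, -0.0472, 0.1282])]
top treadle_pad [(0.71, [0.598, -0.1931, 0.0578])]
top bar_tab [(0.75, [0.5626, -0.0456, 0.1235]), (0.55, [0.7066, 0.3228, -0.0021])]
```

```bash
python3 -m jog '[[[0,3,20,0,0,0,0],[0,0,8,0,0,0,0],[0,0,5,0,0,0,0],[0,0,5,0,0,0,0],[0,0,5,0,0,0,0]]]'
python3 -m jog '[[[0,0,3,0,0,0,0],[0,0,2,0,0,0,0],[0,0,0,0,0,0,0]]]'
python3 -m jog '[[[0,0,2,0,0,0,0],[0,0,0,0,0,0,0],[0,0,0,0,0,0,0]]]'
```

```text
clock: 51.4
position: [0.5964, -0.196, 0.1217]
tool_rot: [-3.141, 0.004, 1.67]
force: [-2.4, -0.3, 5.1]
grip_width: 0.0001
finger_force: 2.2
clock: 51.7
position: [0.5963, -0.196, 0.1165]
tool_rot: [-3.14, 0.003, 1.67]
force: [-1.4, -0.4, 6.1]
grip_width: -0.0001
finger_force: 2.8
clock: 52.0
position: [0.5963, -0.196, 0.1147]
tool_rot: [-3.14, 0.004, 1.67]
force: [-1.8, -0.3, 5.9]
grip_width: 0.0002
finger_force: 3.0
```

```bash
python3 -m jog '[[[0,0,3,0,0,0,0],[0,0,2,0,0,0,0],[0,0,0,0,0,0,0]]]'
python3 -m jog '[[[0,0,2,0,0,0,0],[0,0,0,0,0,0,0],[0,0,0,0,0,0,0]]]'
```

```text
clock: 52.3
position: [0.5961, -0.1962, 0.1096]
tool_rot: [-3.14, 0.004, 1.67]
force: [-4.3, -1.1, 7.2]
grip_width: -0.0002
finger_force: 3.8
clock: 52.6
position: [0.5962, -0.1962, 0.1078]
tool_rot: [-3.14, 0.004, 1.67]
force: [-3.8, 0.5, 8.8]
grip_width: 0.0003
finger_force: 4.1
```

```bash
python3 -m jog '[[[0,0,2,0,0,0,0],[0,0,0,0,0,0,0],[0,0,0,0,0,0,0]]]'
python3 -m jog '[[[0,0,2,0,0,0,0],[0,0,0,0,0,0,0],[0,0,0,0,0,0,0]]]'
```

```text
clock: 52.9
position: [0.5962, -0.1962, 0.1061]
tool_rot: [-3.14, 0.004, 1.67]
force: [-4.2, 0.2, 12.6]
grip_width: 0.0001
finger_force: 6.1
clock: 53.2
position: [0.5962, -0.1964, 0.1053]
tool_rot: [-3.141, 0.003, 1.67]
force: [-11.7, 3.5, 35.5]
grip_width: 0.0001
finger_force: 17.2
```

```bash
python3 -m jog '[[[0,0,-8,0,0,0,0],[0,0,-15,0,0,0,0],[0,0,-30,0,0,0,0],[0,0,-40,0,0,0,0],[0,0,-40,0,0,0,0]]]'
python3 -m jog '[[[0,-40,-20,0,0,0,0],[0,0,0,0,0,0,0],[0,0,0,0,0,0,0],[0,0,0,0,0,0,0],[0,0,0,0,0,0,0]]]'
python3 -c "
from h import *
st()
spots(['treadle_pad','bar_tab','pull_post','former_1_mid','former_2_mid','mix_cup','ptfe_roll'],('scene','top'))
p=bot.grab_frame('scene'); cv2.imwrite('pics/h.png',cv2.resize(p['img'][220:400,240:480,::-1],None,fx=3,fy=3,interpolation=cv2.INTER_CUBIC))"
```

```text
clock: 53.7
position: [0.596, -0.1954, 0.2381]
tool_rot: [-3.139, 0.003, 1.67]
force: [1.5, 0.3, -0.7]
grip_width: 0.0002
finger_force: 0.0
clock: 54.2
position: [0.557, -0.199, 0.2558]
tool_rot: [-3.139, 0.003, 1.671]
force: [0.1, -0.5, 0.3]
grip_width: 0.0001
finger_force: 0.0
54.2 [ 0.557  -0.199   0.2558] [-3.1392  0.0031  1.671 ] [ 0.1377 -0.4867  0.3132] 0.0001304395962973938 0.0
scene treadle_pad [(0.98, [0.5963, -0.1957, 0.0597])]
scene bar_tab [(0.83, [0.5647, -0.0474, 0.1242])]
scene pull_post [(0.87, [0.5941, -0.0, 0.0713])]
scene former_1_mid [(0.69, [0.6686, 0.0421, 0.0379]), (0.42, [0.5641, -0.0515, 0.1263])]
scene former_2_mid [(0.59, [0.6796, -0.0379, 0.0393]), (0.46, [0.5949, -0.1947, 0.0581])]
scene mix_cup [(0.56, [0.7062, 0.3309, 0.0007])]
scene ptfe_roll [(0.62, [0.7063, 0.4087, -0.0017])]
top treadle_pad [(0.73, [0.5947, -0.1925, 0.0584]), (0.32, [0.5989, -0.0053, 0.0743])]
top bar_tab [(0.79, [0.5599, -0.0437, 0.125])]
top pull_post [(0.52, [0.596, -0.0051, 0.073]), (0.26, [0.5942, -0.1928, 0.0591])]
top former_1_mid []
top former_2_mid []
top mix_cup [(0.77, [0.7038, 0.325, -0.0046])]
top ptfe_roll [(0.66, [0.708, 0.4114, -0.0033])]
```

View pics/h.png

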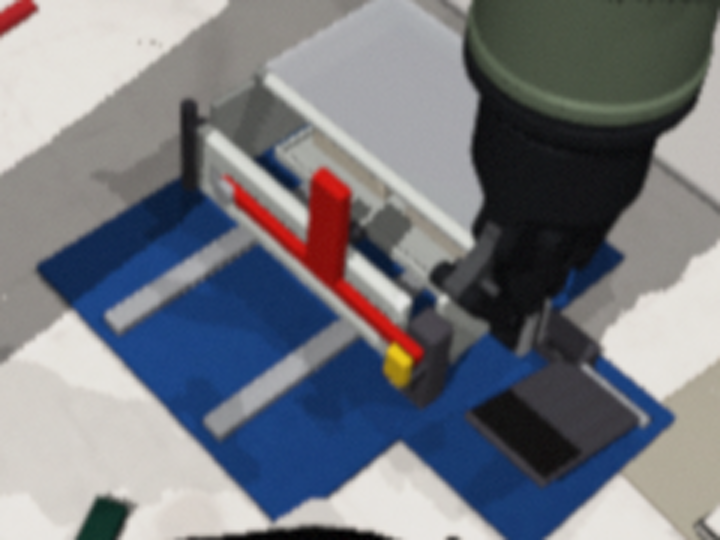

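The gate is shut, with the bar behind the yellow tooth at (398,365). The treadle is up and the robot is clear of everything.

```bash
python3 -c "
from workcell import bot
print(bot.job_done())"
```

```text
the job is handed in; nothing more can be done
None
```

I ran all the steps in order and handed the job in at about 54 s, with no verdict returned: both formers I found (no third showed) are on the tray, the carriage is home, the gate is shut with the bar behind its catch, the treadle went to its stop and came up, and the cup and tape roll are where they were.

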